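# Tighten the rotor lid's ring nut with the tommy bar

## Task

The centrifuge rotor on its stand is loaded and its lid is on, but the lid's steel ring nut has only been started by hand: put the tommy bar's pin into one of the nut's holes and pull it round clockwise, about one hole's spacing at a time, taking the bar out and moving it back to the next hole for each fresh pull, until you feel the nut go firm on the lid seal. Never ram the bar or over-tighten the nut. Then lay the bar down inside the accessory tray and leave everything else on the bench as it stands.

Things in the scene. Friction and masses are not known exactly. Their poses are not given: they have to be found in the camera images.
- nut_axis (a point): On the vertical axis of the lid nut, level with its 6 bar holes, 148 mm above the bench (1 mm more before it runs down). x looks out along one hole, the others every 60 degrees. The nut: bare steel collar 80 mm across, 36 high (18 above and below this point) on a 25 mm threaded spindle that stands 11 mm out of its top; a dark dot over each hole. Holes radial, level, blind, 13 mm bore, mouths 40 mm and ends 16.5 mm from the axis.
- nut (a joint): Squeeze of the lid seal: rad the nut has gone past first meeting the lid (0 while it runs down), a rough reading. Tight from 0.015, spoilt above 0.065; let go, it stays. Turning takes 0.15 Nm running down, at the lid 0.55 at once, then 0.08 more per 0.01 rad: firm is 0.7 to 1 Nm (6 to 8 N, 115 mm out on a loosely held bar; a clamped one up to 8 N more).
- rotor: Fixed-angle centrifuge rotor on its stand, fixed: dark blunt cone, 186 mm across at its widest (50 mm up), bare aluminium lid 146 mm across with its top 127 mm above the bench, the steel nut in the middle of it. Origin: on the axis at bench level.
- bar: Tommy bar, loose, lying on the bench, 150 mm long, about 0.16 kg: black flat-sided grip 90 mm long, 24 mm square, and out of one end of it a bare steel 10 mm pin 60 mm long with a blunted end (a 15 mm collar on its first 6 mm). Origin: under the middle of the grip; x along the bar to the pin's tip, z up; centre line 12 mm above the origin.
- bar_grip (a point): Middle of the bar's grip, on its centre line (45 mm from either end of the grip, 105 mm from the pin's tip).
- bar_tip (a point): End of the bar's pin, on the centre line.
- tray: Grey open accessory tray, 240 x 150 mm outside, 25 mm high, walls and floor 4 mm; empty, fixed to the bench. Origin: centre of its underside, x along its length.
- tube_rack: Bystander: low white rack 75 x 138 mm with small orange-capped tubes, 66 mm high. Origin: centre of the underside.
- tall_rack: Bystander: white rack 64 x 116 mm with larger orange-capped tubes, 98 mm high. Origin: centre of the underside.
- specimen_jar: Bystander: specimen jar, 48 mm across, 62 mm high, blue lid. Origin: centre of the underside.
- timer: Bystander: white bench timer, 62 x 70 x 18 mm. Origin: centre of the underside.
- carton: Bystander: paper carton 80 x 85 x 120 mm with a blue band. Origin: centre of the underside.
- screwdriver: Bystander: screwdriver 190 mm long lying on the bench, round black handle. Origin: underside, along its length.
- tube_sleeve: Bystander: grey plastic tube adapter sleeve, 36 mm across at the rim, 66 mm high. Origin: centre of the underside.
- nut_mark (a point): Middle of the mouth of the hole that nut_axis's x axis looks along: 40 mm from the axis, at the holes' level. The nut tightens clockwise seen from above (4 mm of sinking a turn). It starts 85 to 120 degrees short of the lid: how far differs each time and shows nowhere.

How it is judged (in metres and radians):
On the way, in this order (a step that is already met when the one before it is completed fails the run):
1. the bar's pin is in a hole of the nut, 6 mm deep or more (distance between bar_tip and nut_axis below 0.034 m and z of bar_tip in the frame of nut_axis below 0.01 m), for 0.1 s.
2. the nut has been turned at least 30 degrees with the bar in a hole (all of step 1 and distance of nut_mark from where it was at the start of the episode above 0.0207 m), for 0.05 s.
3. the bar has been taken out of the nut for a fresh pull (distance between bar_tip and nut_axis above 0.042 m), for 0.05 s.
4. the nut has been pulled tight on the lid seal with the bar in a hole (all of step 1 and value of joint nut above 0.015 rad), for 0.1 s.
At the end, for the whole second after the job is handed in: The nut is tight on the lid seal (squeeze over 0.015 rad and not above 0.065 rad); the whole bar, grip and pin, lies inside the accessory tray, down on its floor (both ends' centre line less than 32 mm above the tray's underside), let go and at rest (value of joint nut between 0.015 and 0.065 rad and x of bar_grip in the frame of tray between -0.118 and 0.118 m and y of bar_grip in the frame of tray between -0.073 and 0.073 m and z of each of bar_grip, bar_tip in the frame of tray below 0.032 m and x of bar_tip in the frame of tray between -0.118 and 0.118 m and y of bar_tip in the frame of tray between -0.073 and 0.073 m and linear speed of bar below 0.02 m/s); the robot touches nothing.
It fails at once if the nut is over-tightened: seal squeeze above 0.065 rad (value of joint nut above 0.065 rad).
It fails at once if the bar is rammed or forced against the rotor or its nut with more than 150 N (contact force between bar and rotor above 150 N).
It fails at once if a bystander is shifted by more than 30 mm (distance of any of tube_rack, tall_rack, specimen_jar, timer, carton, screwdriver, tube_sleeve from where it was at the start of the episode above 0.03 m).
It fails at once if a rack, the jar, the carton or the sleeve is knocked over (angle between any of tube_rack, tall_rack, specimen_jar, carton, tube_sleeve's own z axis and vertical above 0.5 rad).
It also fails if it takes over 72 s, if anything falls off the work surface, if the arm or the gripper's body presses on something with over 40 N, if the wrist force passes 120 N, or if a joint passes its speed limit or range.

## Robot

A 6-joint arm with a two-finger parallel gripper is mounted at the origin on the work surface. World frame = base frame: x ahead of the robot, y to its left, z up, the work surface at z = 0. Lengths are in mm, angles in rad, forces in N, time in s.
With the tool pointing down it reaches from about 350 to 1000 mm from the base axis. Payload 7.1 kg.
Tool frame: the origin (TCP) lies between the finger pads; the fingertips stand 8 mm ahead of it and the grasp point (between the pads) lies 11 mm behind it; y points along the fingers, z is the direction in which the jaws open and shut, and the axes are right-handed (so a half turn about y gives the same grasp; the last joint's range is limited). The gripper opens to 85 mm and grips with 20 to 120 N. Pads are 22 mm wide; open, the fingers measure 114 mm over their backs; the gripper's body (76 mm by 85 mm) begins 54 mm behind the grasp point. The pads swing forward as they close: fully open they stand 13 mm farther back than shut.
Start: joints at [-1.143, 0.423, 1.63, -0, 1.089, -0.019], TCP at [270.066, -563.622, 239.319] pointing down, gripper open.
Joint ranges: [-3, 3], [-0.9, 2.11], [0.09, 2.58], [-1.31, 4.45], [0.11, 2.69], [-2.54, 2.54]. Speed limits (rad/s): [2.39, 2.39, 3.01, 3.14, 3.14, 3.14].

## Interface

Orientations are given as a rotation vector (axis times angle).
In Python, from cell import sensors, cams, robot gives the robot as it stands.
- The arm moves only by the tool carry_out, never from a script. Its argument "plan" is a list of rows, each a list of 2 entries, a list of its own where there are three numbers: the shift along the world's x, y, z in m, then the turn, a rotation vector about the world's x, y, z in degrees. In form: [[[tx, ty, tz], [rx, ry, rz]], ...]. A call has 1 to 20 rows; each row is the pose to reach, as a shift and turn from the pose measured when the call began; what a row does not reach only later rows make up. A row lasts 1/12 s, in which the tool goes at most 41.7 mm and 7.16 degrees, less where a joint would pass 70% of its speed; a pose out of reach is approached as far as the arm can. A call with a gripper value outside its range is refused whole. "gripper" is the opening, from 0 (shut) to 1 (fully open), set as the call begins (left out, the last holds). The fingers move at their own pace and stop on an object; "newtons" is the grip in N (left out, the last holds). Time passes only in rows, so rows that repeat a pose let the fingers close. It gives the time, the measured TCP pose, the force and the opening at its end, in the units of the state.
- sensors.observe(): the state, without advancing time (a new reading comes with each control period).
- cams.capture(name): name is "side" or "top" or "wrist"; returns a dict with "image" (400x640x3 uint8, red, green, blue), "K" (3x3 intrinsics, pixels), "pose" (4x4, takes a point from camera to world coordinates). Camera axes: x right, y up, looking along -z (the intrinsics and any distortion apply to the point x, -y, -z); pixel columns grow to the right and rows downward; lengths in mm; the calibration is good to about 2 mm. The wrist camera is an equidistant fisheye: a pixel r from the principal point sees the ray r / f radians off the axis. A picture is of the moment at which its call begins. There is no depth.
- robot.hand_in(): hands the job in, once; it reports no verdict.
The state is a dict: "time": time; "joint_positions": joint angles; "joint_velocities": joint speeds; "effort": joint torques, N m; "ee_pos": TCP position; "tool_rot": TCP orientation; "wrist_force": force on the tool from outside, world axes, zero at the start; "ft_torque": the same for the moment, N m; "opening": finger opening in mm.
Only numpy, scipy, OpenCV 4.12 (cv2) and the standard library are available. Lean on these libraries where they do the work, as an engineer would, in place of code of your own. Each camera call takes 0.05 s, during which the arm holds its last target.

## Working session

There is one attempt and no reset: what is moved stays moved. The work goes in short steps, Python scripts to look and compute and a tool call to move; the robot and the scene stay as the last step left them, time stands still between calls to the robot, and variables do not carry over. Pictures are saved under pics/ and viewed, and the job is handed in when it is done.

Besides the shell and the picture viewer there is one more tool, called after "Request:" as name(argument=value, ...) on one line, values as JSON. carry_out: Moves the arm, as the interface text tells. Its arguments: {"type":"object","properties":{"plan":{"type":"array","items":{"type":"array"}},"gripper":{"type":"number"},"newtons":{"type":"number"}},"required":["plan"]}

```bash
ls; mkdir -p pics; python3 - <<'E'
from cell import sensors,cams,robot
import cv2
s=sensors.observe();print(s)
for n in ["side","top","wrist"]:
    c=cams.capture(n);cv2.imwrite(f"pics/a_{n}.png",c["image"][:,:,::-1]);print(n,c["K"].round(1).tolist(),c["pose"].round(4).tolist(),[k for k in c])
E
```

```text
pics
{'time': 0.0, 'joint_positions': array([-1.14302892e+00,  4.23854398e-01,  1.63069604e+00, -5.01086674e-05,
        1.08858040e+00, -1.90110193e-02]), 'joint_velocities': array([ 0.0002328 , -0.001053  ,  0.00179563,  0.00129164, -0.00159099,
        0.00127807]), 'effort': array([-3.46432134e-03, -5.57383275e+01, -2.81743169e+01, -7.62428431e-05,
        7.51857238e-03, -1.70140322e-05]), 'ee_pos': array([ 269.82308934, -563.16468227,  238.53483485]), 'tool_rot': array([-0.44879562,  1.97532414, -1.97229371]), 'wrist_force': array([0.59128502, 0.6919623 , 0.12085223]), 'ft_torque': array([ 0.00944204,  0.0116454 , -0.02798227]), 'opening': 85.09265615638049}
side [[426.2, 0.0, 325.7], [0.0, 426.2, 200.0], [0.0, 0.0, 1.0]] [[-0.7351, 0.4192, -0.5328, -53.5233], [-0.6776, -0.4302, 0.5964, 705.337], [0.0208, 0.7995, 0.6003, 812.2424], [0.0, 0.0, 0.0, 1.0]] ['image', 'K', 'pose']
top [[411.3, 0.0, 319.0], [0.0, 411.3, 202.0], [0.0, 0.0, 1.0]] [[0.0044, 0.9976, -0.0696, 492.1967], [-1.0, 0.0049, 0.0076, 2.0397], [0.0079, 0.0695, 0.9975, 1454.9205], [0.0, 0.0, 0.0, 1.0]] ['image', 'K', 'pose']
wrist [[309.7, 0.0, 317.9], [0.0, 309.7, 194.3], [0.0, 0.0, 1.0]] [[0.4311, 0.8637, 0.261, 335.9836], [-0.9023, 0.4135, 0.122, -531.7509], [-0.0025, -0.2881, 0.9576, 372.8695], [0.0, 0.0, 0.0, 1.0]] ['image', 'K', 'pose']
```

View pics/a_side.png

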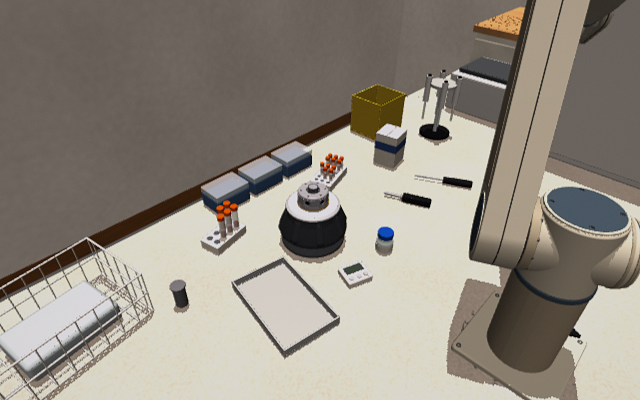

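View pics/a_top.png

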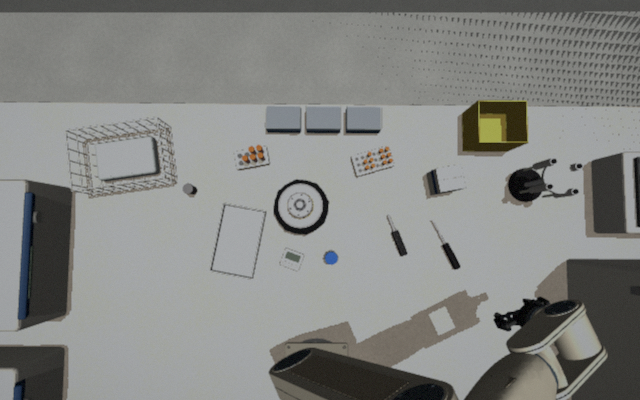

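View pics/a_wrist.png

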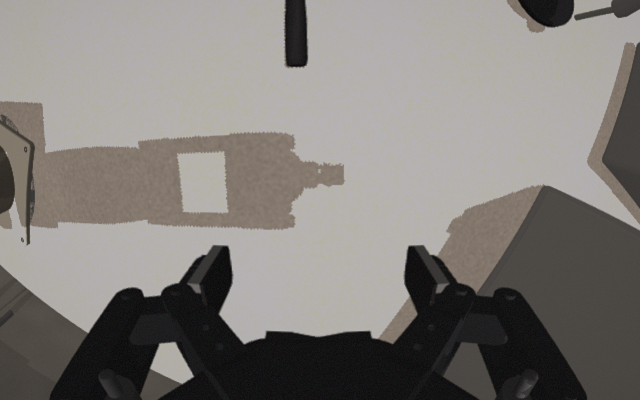

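```bash
cat > h.py <<'E'
import numpy as np,cv2
from cell import sensors,cams,robot
def crop(img,x0,y0,x1,y1,f,name):
    c=cv2.resize(img[y0:y1,x0:x1],None,fx=f,fy=f,interpolation=cv2.INTER_CUBIC)
    cv2.imwrite("pics/"+name,c[:,:,::-1])
def ray(c,u,v,fish=False):
    K=c["K"];x=(u-K[0,2])/K[0,0];y=(v-K[1,2])/K[1,1]
    if fish:
        r=np.hypot(x,y);d=np.array([x/r*np.sin(r),-y/r*np.sin(r),-np.cos(r)]) if r>0 else np.array([0,0,-1.])
    else: d=np.array([x,-y,-1.])
    P=c["pose"];return P[:3,3],P[:3,:3]@d
def atz(c,u,v,z,fish=False):
    o,d=ray(c,u,v,fish);return o+d*(z-o[2])/d[2]
def proj(c,p,fish=False):
    P=c["pose"];q=P[:3,:3].T@(np.asarray(p,float)-P[:3,3]);K=c["K"]
    if fish:
        a=np.arctan2(np.hypot(q[0],q[1]),-q[2]);s=a/np.hypot(q[0],q[1]);return np.array([K[0,2]+K[0,0]*q[0]*s,K[1,2]-K[1,1]*q[1]*s])
    return np.array([K[0,2]+K[0,0]*q[0]/-q[2],K[1,2]+K[1,1]*q[1]/q[2]])
def cap(n,save=None):
    c=cams.capture(n)
    if save: cv2.imwrite("pics/"+save,c["image"][:,:,::-1])
    return c
E
python3 - <<'E'
from h import *
c=cap("top");crop(c["image"],260,160,480,280,3.6,"b_top.png");crop(c["image"],268,172,334,238,9,"b_nut.png")
d=cap("side");crop(d["image"],270,170,480,260,3.8,"b_side.png");crop(d["image"],270,170,360,260,6.6,"b_snut.png")
np.save("top.npy",c,allow_pickle=True);np.save("side.npy",d,allow_pickle=True)
E
```

```text
(no output)
```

View pics/b_top.png

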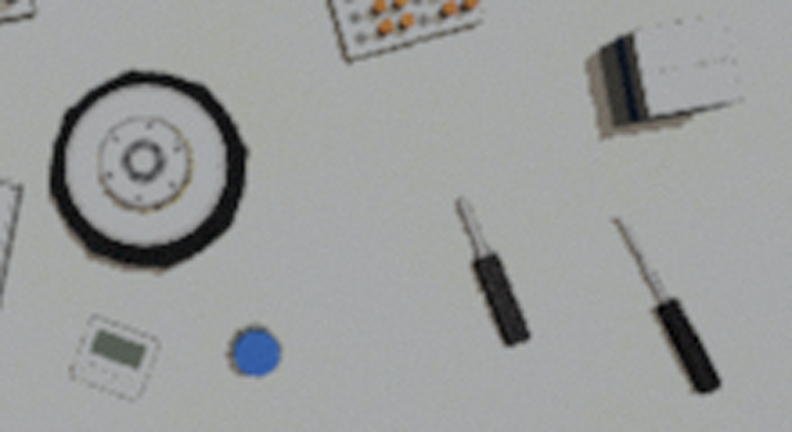

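View pics/b_nut.png

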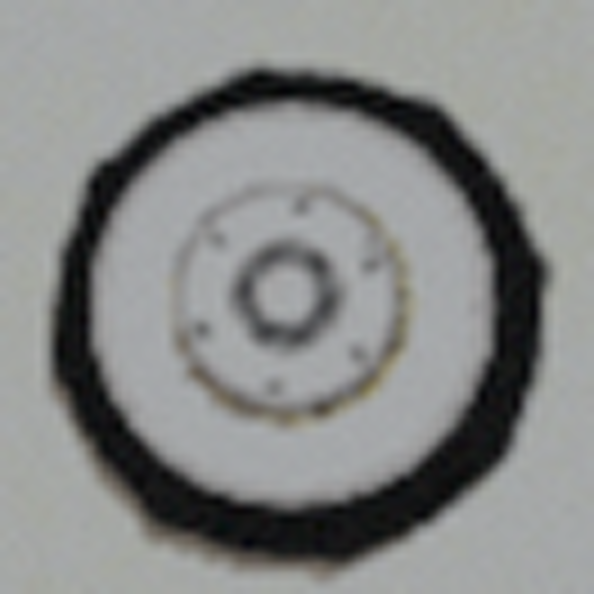

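View pics/b_side.png

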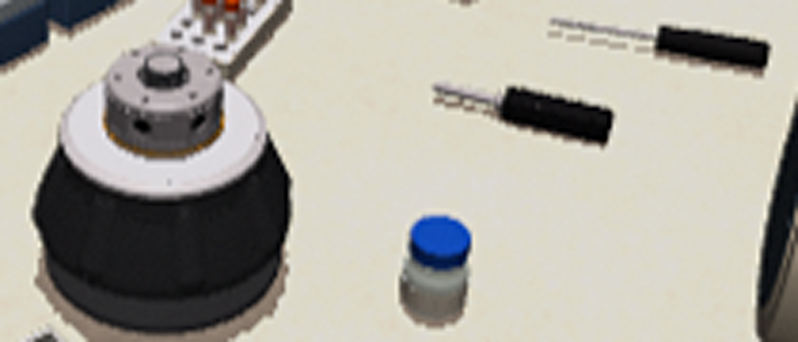

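View pics/b_snut.png

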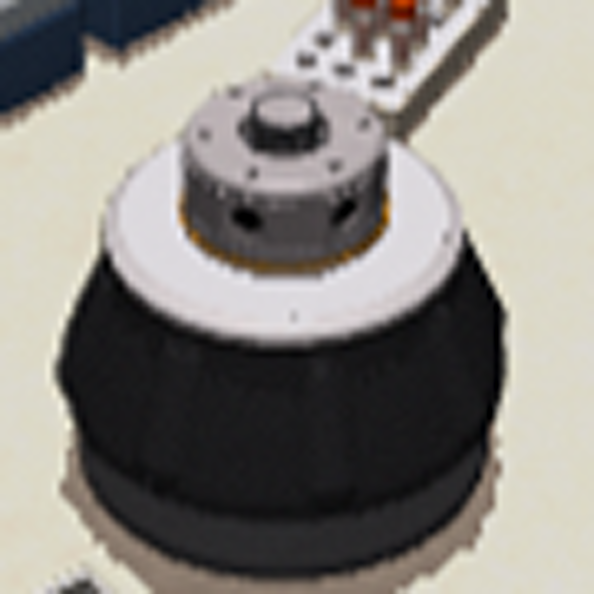

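```bash
python3 - <<'E'
from h import *
c=np.load("top.npy",allow_pickle=True).item();d=np.load("side.npy",allow_pickle=True).item()
def T(x,y,z,f=3.6,x0=260,y0=160,cam=c): return atz(cam,(x+.5)/f-.5+x0,(y+.5)/f-.5+y0,z)
D=np.array([T(*p,167,9,268,172) for p in [(302,207),(218,239),(372,265),(202,329),(359,354),(276,387)]])
print("dots",D.round(1).tolist(),"mean",D.mean(0))
q=D-D.mean(0);print("r",np.hypot(q[:,0],q[:,1]),"ang mod60",np.degrees(np.arctan2(q[:,1],q[:,0]))%60)
S=np.array([T(*p,167,6.6,270,170,d) for p in [(204,134),(236,92),(316,87),(363,123),(335,166),(253,174)]])
print("side mean",S.mean(0),S.round(0).tolist());q=S-S.mean(0);print(np.hypot(q[:,0],q[:,1]),np.degrees(np.arctan2(q[:,1],q[:,0]))%60)
print("tip",T(461,199,12),"front",T(486,258,24),"back",T(517,340,24))
print("tip s",T(434,90,12,3.8,270,170,d),"front",T(505,101,12,3.8,270,170,d),)
print("jar",T(256,352,62),"timer",T(115,357,18),"carton",T(690,65,120))
print("screw",T(616,220,4),T(707,385,20))
print("spindle",T(286,294,178,9,268,172))
# tray corners whole image px, z=25
for p in [(225,204),(267,210),(250,278),(211,270)]: print("tray",atz(c,*p,25))
for p in [(353,158),(391,148),(396,166),(358,177)]: print("rackT",atz(c,*p,40))
for p in [(236,153),(267,147),(270,163),(239,170)]: print("rackS",atz(c,*p,40))
print("sleeve",atz(c,190,189,66))
E
```

```text
dots [[605.2, 48.4, 167.0], [593.9, 77.6, 167.0], [585.1, 23.9, 167.0], [562.4, 82.9, 167.0], [554.0, 28.2, 167.0], [542.3, 57.0, 167.0]] mean [573.82506008  53.02251649 167.        ]
r [31.75106821 31.76488406 31.23247434 32.00827518 31.76836246 31.73033264] ang mod60 [51.69785747 50.82224713 51.09179977 50.85750786 51.32964412 52.76987745]
side mean [575.62903452  52.954885   167.        ] [[596.0, 78.0, 167.0], [607.0, 48.0, 167.0], [587.0, 23.0, 167.0], [556.0, 28.0, 167.0], [544.0, 57.0, 167.0], [563.0, 83.0, 167.0]]
[31.91801774 32.04434684 31.78886681 31.38854156 31.6144563  32.54424503] [50.70045002 51.58235678 50.52765646 51.60138745 52.35985163 52.07760501]
tip [ 548.58348052 -250.63740562   12.        ] front [ 491.25470359 -272.28891668   24.        ] back [ 412.71048724 -301.48567297   24.        ]
tip s [ 547.20119257 -246.57254716   12.        ] front [ 494.97051031 -275.64621433   12.        ]
jar [402.72091752 -49.02092287  62.        ] timer [394.58887561  85.17549405  18.        ] carton [ 667.28920449 -441.24226924  120.        ]
screw [ 528.99457631 -404.19364193    4.        ] [ 370.12389504 -485.26671393   20.        ]
spindle [574.07821987  53.34546335 178.        ]
tray [583.40310045 317.90267875  25.        ]
tray [563.21199823 171.71520056  25.        ]
tray [329.03315956 226.99891362  25.        ]
tray [355.78995872 361.35323844  25.        ]
rackT [ 744.86305768 -126.38721042   40.        ]
rackT [ 780.82935885 -258.96459988   40.        ]
rackT [ 717.65109182 -275.86856397   40.        ]
rackT [ 678.45617962 -143.63561559   40.        ]
rackS [760.04520256 280.0567361   40.        ]
rackS [781.76615399 172.81774011  40.        ]
rackS [725.68420841 161.68585171  40.        ]
rackS [700.62261367 268.59494109  40.        ]
sleeve [631.07418495 428.10623086  66.        ]
```

```bash
cat >> h.py <<'E'
from scipy.spatial.transform import Rotation as R
def st(p=True):
    s=sensors.observe();M=R.from_rotvec(s["tool_rot"]).as_matrix()
    jaw=np.degrees(np.arctan2(M[1,2],M[0,2]))
    if p: print("t %.2f"%s["time"],"pos",s["ee_pos"].round(1),"approach",M[:,1].round(3),"jawyaw %.1f"%jaw,"j",s["joint_positions"].round(2),"F",s["wrist_force"].round(2),"T",s["ft_torque"].round(3),"open %.1f"%s["opening"])
    return s,M,jaw
E
python3 -c "
from h import *
s,M,j=st();print(M.round(3))"
```

```text
t 0.25 pos [ 270.  -563.4  239. ] approach [-0.     0.001 -1.   ] jawyaw -64.4 j [-1.14  0.42  1.63  0.    1.09 -0.02] F [ 0.08 -0.61 -0.05] T [-0.015 -0.032 -0.024] open 85.5
[[-0.902 -0.     0.432]
 [-0.432  0.001 -0.902]
 [-0.    -1.    -0.001]]
```

Request:
carry_out(plan=[[[0.03,0.045,0],[0,0,-1]],[[0.06,0.09,-0.01],[0,0,-2]],[[0.09,0.135,-0.03],[0,0,-3]],[[0.115,0.175,-0.04],[0,0,-4]],[[0.14,0.21,-0.06],[0,0,-5]],[[0.16,0.245,-0.07],[0,0,-5]],[[0.175,0.265,-0.085],[0,0,-5]],[[0.185,0.278,-0.089],[0,0,-5]],[[0.185,0.278,-0.089],[0,0,-5]],[[0.185,0.278,-0.089],[0,0,-5]]], gripper=1, newtons=40)

```text
time: 1.08
ee_pos: [455.7, -282.2, 148.5]
tool_rot: [-0.374, 2.027, -2.021]
wrist_force: [-0.0, 0.3, 0.2]
opening: 85.5
```

```bash
python3 -c "
from h import *
st();c=cap('wrist','c_w.png');np.save('w.npy',c,allow_pickle=True)
t=cap('top');crop(t['image'],360,190,470,280,7,'c_t.png')
for p in [(547,-250,12),(491,-272,24),(412,-302,24)]: print(proj(c,p,True))
"
```

```text
t 1.08 pos [ 455.7 -282.2  148.5] approach [-0.002  0.003 -1.   ] jawyaw -69.2 j [-0.58  0.42  1.89  0.    0.83  0.63] F [-0.02  0.29  0.17] T [0.004 0.006 0.079] open 85.5
[321.47038413  76.73438878]
[322.32344676 147.16988751]
[321.98470064 239.20818383]
```

View pics/c_w.png

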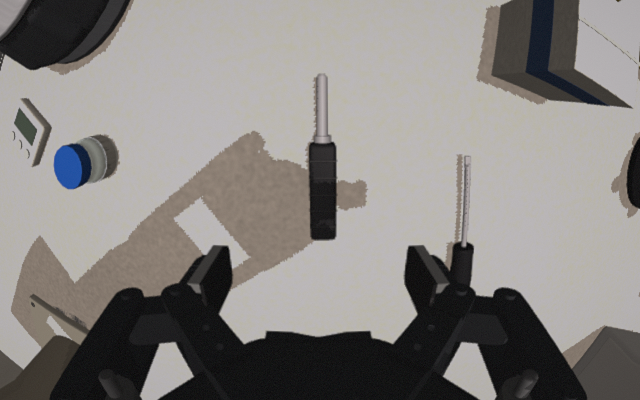

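```bash
python3 -c "
from h import *
c=np.load('w.npy',allow_pickle=True).item()
t=atz(c,321,74,12,True);f=atz(c,322,141,24,True);b=atz(c,323,240,24,True)
print(t,f,b,(f+b)/2,np.hypot(*(f-b)[:2]),np.hypot(*(t-f)[:2]),np.degrees(np.arctan2(*(t-b)[:2][::-1])),np.degrees(np.arctan2(*(f-b)[:2][::-1])))
crop(c['image'],260,60,390,260,4,'c_wz.png')
"
```

```text
[ 549.10877444 -248.76849283   12.        ] [ 495.80114768 -269.87481718   24.        ] [ 411.57789896 -303.16378676   24.        ] [ 453.68952332 -286.51930197   24.        ] 90.56329896111724 57.33393409406092 21.57945728220148 21.5662509967981
```

View pics/c_wz.png

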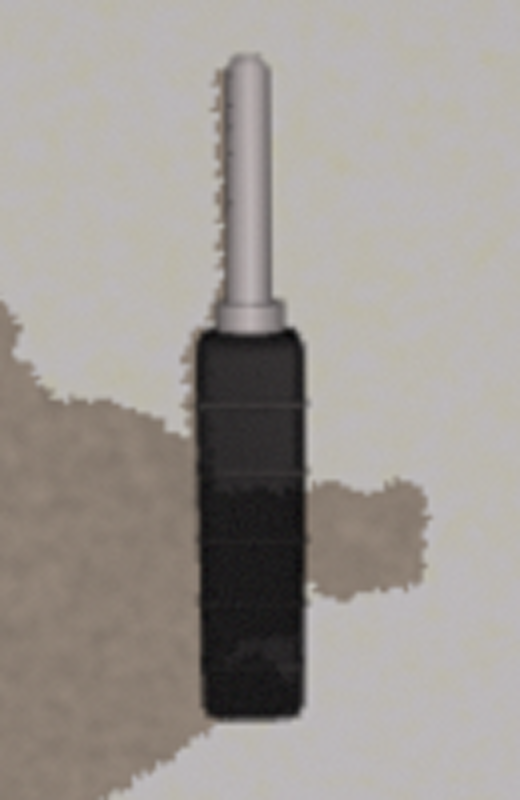

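Request:
carry_out(plan=[[[0.001,-0.003,-0.02],[0,0,0.7]],[[0.001,-0.003,-0.045],[0,0,0.7]],[[0.001,-0.003,-0.07],[0,0,0.7]],[[0.001,-0.003,-0.095],[0,0,0.7]],[[0.001,-0.003,-0.115],[0,0,0.7]],[[0.001,-0.003,-0.128],[0,0,0.7]],[[0.001,-0.003,-0.135],[0,0,0.7]],[[0.001,-0.003,-0.135],[0,0,0.7]],[[0.001,-0.003,-0.135],[0,0,0.7]]])

```text
time: 1.93
ee_pos: [456.3, -288.9, 15.4]
tool_rot: [-0.381, 2.018, -2.018]
wrist_force: [-0.1, -0.5, -0.3]
opening: 85.6
```

Request:
carry_out(plan=[[[0,0,0],[0,0,0]],[[0,0,0],[0,0,0]],[[0,0,0],[0,0,0]],[[0,0,0],[0,0,0]],[[0,0,0],[0,0,0]],[[0,0,0],[0,0,0]],[[0,0,0],[0,0,0]],[[0,0,0],[0,0,0]]], gripper=0.1, newtons=50)

```text
time: 2.6
ee_pos: [456.5, -288.9, 16.0]
tool_rot: [-0.38, 2.018, -2.018]
wrist_force: [-1.1, 1.4, 6.0]
opening: 23.0
```

```bash
python3 -c "
from h import *
st();c=cap('wrist','d_w.png')
"
```

```text
t 2.60 pos [ 456.5 -288.9   16. ] approach [ 0.  0. -1.] jawyaw -68.6 j [-0.59  0.66  1.92  0.    0.57  0.61] F [-1.05  1.44  5.95] T [0.214 0.178 0.007] open 23.0
```

View pics/d_w.png

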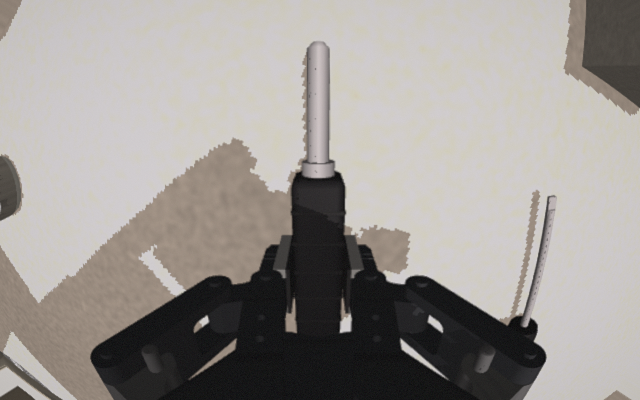

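```bash
python3 -c "
from h import *
s,M,j=st();c=cap('wrist')
print(j+90)
for p in [(318,43),(318,165),(319,178)]:
  q=atz(c,*p,12,True);d=q-s['ee_pos'];print(q.round(1),'tool',(M.T@d).round(2))
"
```

```text
t 2.65 pos [ 456.5 -288.9   16. ] approach [ 0.  0. -1.] jawyaw -68.6 j [-0.59  0.66  1.92  0.    0.57  0.61] F [-1.85  1.88  5.95] T [ 0.194  0.227 -0.011] open 23.0
21.36800854591685
[ 550.3 -252.1   12. ] tool [-1.0071e+02  4.0600e+00 -7.0000e-02]
[ 498.8 -272.2   12. ] tool [-45.51   4.05  -0.13]
[ 493.3 -274.8   12. ] tool [-39.42   4.05   0.32]
```

Request:
carry_out(plan=[[[0,0,0.02],[0,0,0]],[[0,0,0.055],[0,0,0]],[[0,0,0.09],[0,0,0]],[[0,0.01,0.12],[0,0,0]],[[0.003,0.035,0.137],[0,0,4]],[[0.006,0.065,0.137],[0,0,9]],[[0.009,0.1,0.137],[0,0,14]],[[0.012,0.135,0.137],[0,0,19]],[[0.014,0.165,0.137],[0,0,24]],[[0.016,0.19,0.137],[0,0,28]],[[0.0176,0.207,0.137],[0,0,30]],[[0.0176,0.2165,0.137],[0,0,30]],[[0.0176,0.2165,0.137],[0,0,30]],[[0.0176,0.2165,0.137],[0,0,30]]])

```text
time: 3.87
ee_pos: [474.0, -72.5, 153.0]
tool_rot: [-0.811, 1.686, -1.686]
wrist_force: [-0.2, -0.1, -1.7]
opening: 22.8
```

```bash
python3 -c "
from h import *
st();c=cap('wrist','e_w.png');np.save('w.npy',c,allow_pickle=True);st()
s=cap('side');crop(s['image'],250,150,370,250,6,'e_s.png')
"
```

```text
t 3.87 pos [474.  -72.5 153. ] approach [ 0. -0. -1.] jawyaw -38.6 j [-0.18  0.34  2.01 -0.    0.79  0.5 ] F [-0.16 -0.09 -1.75] T [-0.011 -0.022  0.018] open 22.8
t 3.92 pos [474.1 -73.  153. ] approach [ 0. -0. -1.] jawyaw -38.7 j [-0.18  0.34  2.01 -0.    0.79  0.5 ] F [ 1.01  0.82 -2.13] T [-0.04  -0.047  0.057] open 22.9
```

View pics/e_w.png

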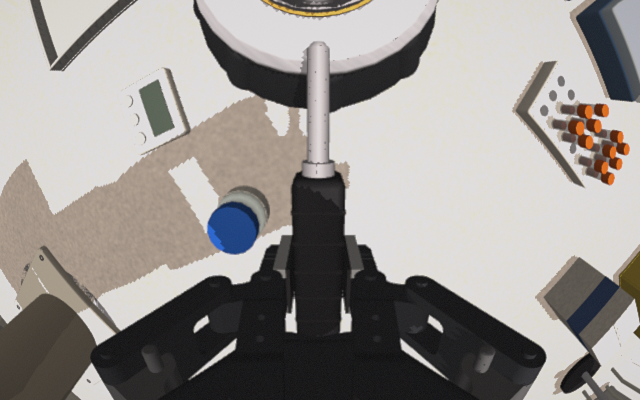

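View pics/e_s.png

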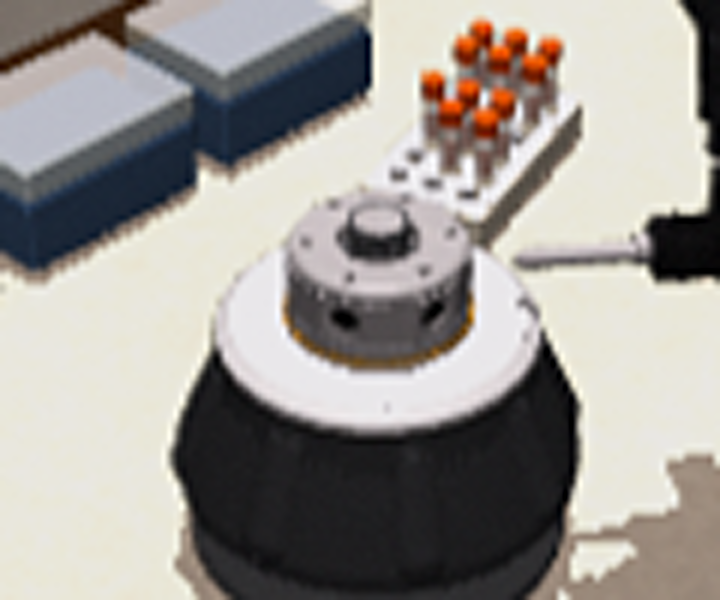

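```bash
python3 -c "
from h import *
d=cap('side');t=cap('top');s,M,j=st()
tip=s['ee_pos']+M@np.array([-100.7,4,0]);print('tip',tip)
f=lambda p:((proj(d,p)-[250,150])*6).round(0)
print('tip px',f(tip))
C=np.array([574.5,53,149])
for a in range(6):
  A=np.radians(51.3+60*a);print(51.3+60*a,'mouth',f(C+40*np.array([np.cos(A),np.sin(A),0])),'dot',f(C+[31.8*np.cos(A),31.8*np.sin(A),18]))
print('top tip',proj(t,tip))
crop(t['image'],268,172,334,258,7,'e_t.png');crop(cams.capture('wrist')['image'],190,0,440,120,3.2,'e_wz.png')
"
```

```text
t 4.07 pos [474.1 -73.4 153. ] approach [ 0.  0. -1.] jawyaw -38.7 j [-0.18  0.34  2.01  0.    0.79  0.5 ] F [-0.11  0.09 -1.26] T [-0.02   0.03   0.013] open 22.9
tip [537.060721     5.20173973 149.00441215]
tip px [514. 258.]
51.3 mouth [287. 276.] dot [305. 241.]
111.3 mouth [342. 320.] dot [349. 276.]
171.3 mouth [434. 313.] dot [423. 270.]
231.3 mouth [468. 263.] dot [450. 231.]
291.3 mouth [412. 221.] dot [406. 197.]
351.3 mouth [324. 227.] dot [334. 202.]
top tip [314.77575207 216.5182535 ]
```

View pics/e_wz.png

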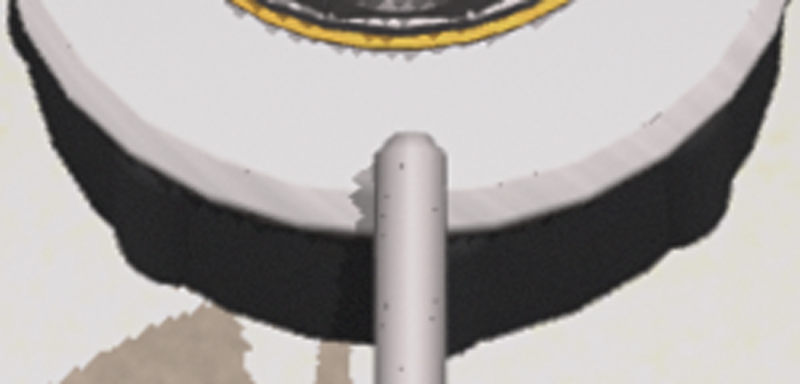

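View pics/e_t.png

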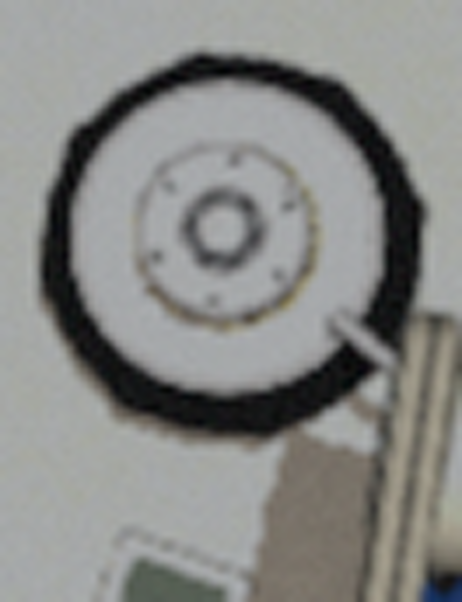

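Request:
carry_out(plan=[[[0.001,0.003,0],[0,0,0]],[[0.003,0.006,0],[0,0,0]],[[0.0055,0.0085,0],[0,0,0]],[[0.008,0.0115,0],[0,0,0]],[[0.01,0.014,0],[0,0,0]],[[0.012,0.0165,0],[0,0,0]],[[0.0135,0.018,0],[0,0,0]],[[0.0145,0.0195,0],[0,0,0]],[[0.0155,0.0205,0],[0,0,0]],[[0.016,0.0215,0],[0,0,0]],[[0.016,0.0215,0],[0,0,0]]])

```text
time: 5.03
ee_pos: [490.1, -51.7, 153.0]
tool_rot: [-0.81, 1.687, -1.687]
wrist_force: [-0.6, -0.8, -1.7]
opening: 22.9
```

```bash
cat >> h.py <<'E'
C=np.array([574.5,53,149])
def info():
    s,M,j=st();tip=s['ee_pos']+M@np.array([-100.7,4,0]);r=tip-C
    yaw=j+90;u=np.array([np.cos(np.radians(yaw)),np.sin(np.radians(yaw))]);n=np.array([-u[1],u[0]])
    g=s['ee_pos'][:2]-C[:2];F=s['wrist_force'];T=s['ft_torque']
    rr=s['ee_pos']/1000-C/1000
    print("yaw %.1f tip dist %.1f  tip along %.1f lateral(left+) %.2f z %.1f | tcp polar %.1f r %.1f | Faxial %.2f Flat %.2f Mz_axis %.3f (rxF %.3f)"%(yaw,np.hypot(*r[:2]),r[:2]@u,r[:2]@n,r[2],np.degrees(np.arctan2(g[1],g[0])),np.hypot(*g),F[:2]@u,F[:2]@n,T[2]+np.cross(rr,F)[2],np.cross(rr,F)[2]))
    return s,M
E
python3 -c "
from h import *
info();c=cap('wrist');crop(c['image'],190,0,440,120,3.2,'f_wz.png');d=cap('side');crop(d['image'],250,150,370,250,6,'f_s.png');info()"
```

```text
t 5.03 pos [490.1 -51.7 153. ] approach [ 0.  0. -1.] jawyaw -38.7 j [-0.13  0.36  1.98  0.    0.8   0.55] F [-0.55 -0.79 -1.71] T [-0.024  0.013  0.034] open 22.9
yaw 51.3 tip dist 33.7  tip along -33.7 lateral(left+) 0.34 z 0.0 | tcp polar -128.9 r 134.4 | Faxial -0.96 Flat -0.06 Mz_axis 0.043 (rxF 0.009)
t 5.13 pos [490.  -51.8 153. ] approach [ 0.  0. -1.] jawyaw -38.7 j [-0.13  0.36  1.98  0.    0.8   0.55] F [-0.17 -0.02 -1.52] T [0.004 0.014 0.033] open 22.5
yaw 51.3 tip dist 34.0  tip along -34.0 lateral(left+) 0.34 z -0.0 | tcp polar -128.9 r 134.7 | Faxial -0.12 Flat 0.12 Mz_axis 0.017 (rxF -0.016)
```

View pics/f_wz.png

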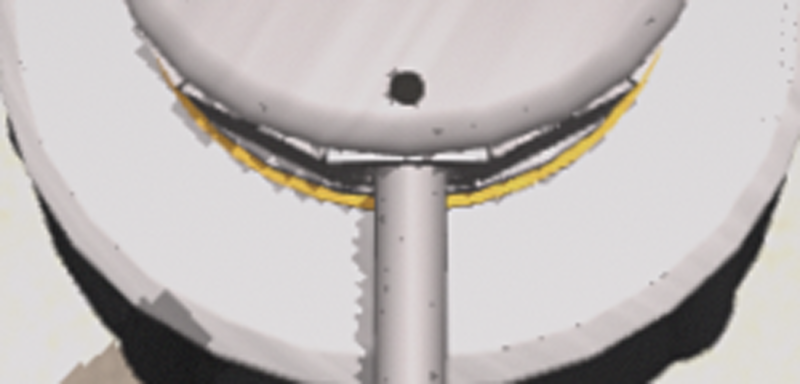

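View pics/f_s.png

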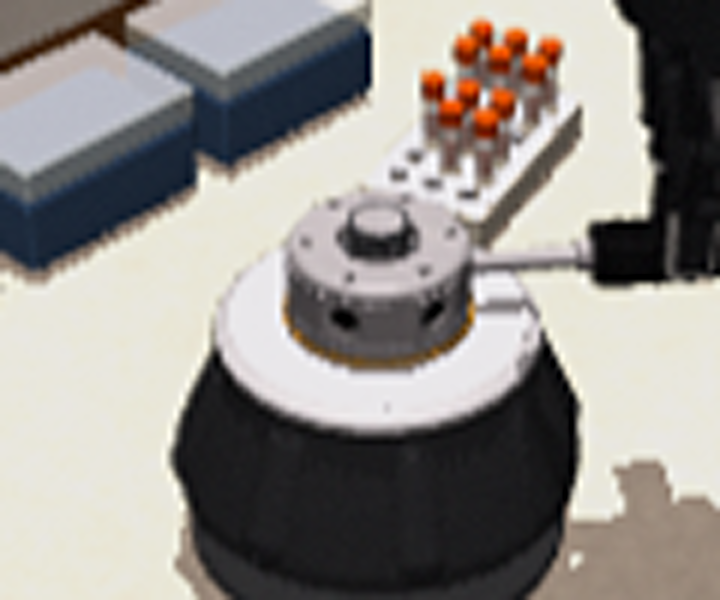

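Request:
carry_out(plan=[[[0.0015,0.002,0],[0,0,0]],[[0.003,0.004,0],[0,0,0]],[[0.0045,0.006,0],[0,0,0]],[[0.006,0.0078,0],[0,0,0]],[[0.007,0.009,0],[0,0,0]],[[0.007,0.009,0],[0,0,0]]])

```text
time: 5.63
ee_pos: [497.3, -42.5, 153.0]
tool_rot: [-0.81, 1.687, -1.687]
wrist_force: [0.2, -0.4, -2.1]
opening: 22.5
```

```bash
python3 -c "
from h import *
info();c=cap('wrist');crop(c['image'],190,0,440,120,3.2,'g_wz.png')"
```

```text
t 5.63 pos [497.3 -42.5 153. ] approach [ 0.  0. -1.] jawyaw -38.7 j [-0.11  0.37  1.97  0.    0.81  0.57] F [ 0.24 -0.37 -2.06] T [ 0.022  0.061 -0.006] open 22.5
yaw 51.3 tip dist 22.1  tip along -22.1 lateral(left+) 0.50 z 0.0 | tcp polar -128.9 r 122.8 | Faxial -0.14 Flat -0.42 Mz_axis 0.046 (rxF 0.051)
```

View pics/g_wz.png

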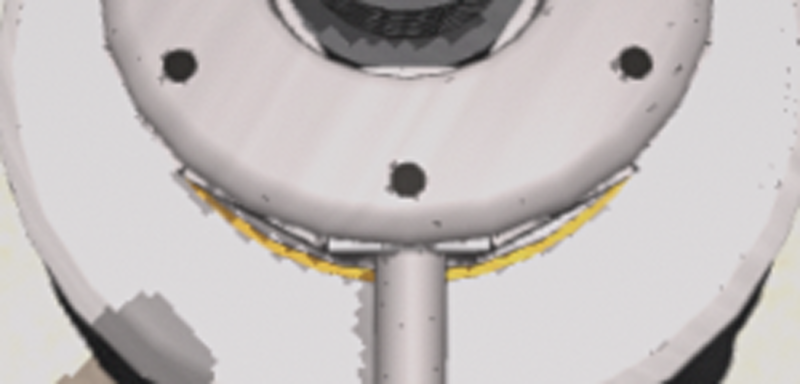

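```bash
cat > arc.py <<'E'
import sys
from h import *
# arc rows about C from current measured pose: list of degrees (clockwise +), optional radial bias
def arc(degs,c=None,p=None):
    s=sensors.observe();c=C if c is None else c
    g=(s['ee_pos'] if p is None else np.array(p))[:2]-c[:2];out=[]
    for d in degs:
        a=np.radians(-d);Rm=np.array([[np.cos(a),-np.sin(a)],[np.sin(a),np.cos(a)]])
        q=(Rm@g-g)/1000;out.append([[round(q[0],4),round(q[1],4),0],[0,0,-d]])
    print(out)
if __name__=="__main__": arc([float(x) for x in sys.argv[1:]])
E
python3 arc.py 1 3 6 10 14 18 22 26 30 34 38 42 46 50 54 57 60 62 62
```

```text
[[[np.float64(-0.0017), np.float64(0.0014), 0], [0, 0, -1.0]], [[np.float64(-0.0049), np.float64(0.0042), 0], [0, 0, -3.0]], [[np.float64(-0.0096), np.float64(0.0086), 0], [0, 0, -6.0]], [[np.float64(-0.0154), np.float64(0.0149), 0], [0, 0, -10.0]], [[np.float64(-0.0208), np.float64(0.0216), 0], [0, 0, -14.0]], [[np.float64(-0.0258), np.float64(0.0286), 0], [0, 0, -18.0]], [[np.float64(-0.0302), np.float64(0.036), 0], [0, 0, -22.0]], [[np.float64(-0.0341), np.float64(0.0436), 0], [0, 0, -26.0]], [[np.float64(-0.0375), np.float64(0.0515), 0], [0, 0, -30.0]], [[np.float64(-0.0403), np.float64(0.0596), 0], [0, 0, -34.0]], [[np.float64(-0.0425), np.float64(0.0679), 0], [0, 0, -38.0]], [[np.float64(-0.0441), np.float64(0.0764), 0], [0, 0, -42.0]], [[np.float64(-0.0452), np.float64(0.0849), 0], [0, 0, -46.0]], [[np.float64(-0.0456), np.float64(0.0935), 0], [0, 0, -50.0]], [[np.float64(-0.0455), np.float64(0.102), 0], [0, 0, -54.0]], [[np.float64(-0.045), np.float64(0.1085), 0], [0, 0, -57.0]], [[np.float64(-0.0441), np.float64(0.1149), 0], [0, 0, -60.0]], [[np.float64(-0.0434), np.float64(0.1191), 0], [0, 0, -62.0]], [[np.float64(-0.0434), np.float64(0.1191), 0], [0, 0, -62.0]]]
```

Request:
carry_out(plan=[[[-0.0017,0.0014,0],[0,0,-1]],[[-0.0049,0.0042,0],[0,0,-3]],[[-0.0096,0.0086,0],[0,0,-6]],[[-0.0154,0.0149,0],[0,0,-10]],[[-0.0208,0.0216,0],[0,0,-14]],[[-0.0258,0.0286,0],[0,0,-18]],[[-0.0302,0.036,0],[0,0,-22]],[[-0.0341,0.0436,0],[0,0,-26]],[[-0.0375,0.0515,0],[0,0,-30]],[[-0.0375,0.0515,0],[0,0,-30]]])

```text
time: 6.52
ee_pos: [459.0, 9.2, 153.0]
tool_rot: [-0.377, 2.02, -2.021]
wrist_force: [0.8, -3.5, -1.6]
opening: 22.9
```

```bash
sed -i 's/round(q\[0\],4)/float(round(q[0],4))/;s/round(q\[1\],4)/float(round(q[1],4))/' arc.py; python3 -c "
from h import *
info();c=cap('wrist');crop(c['image'],190,0,440,120,3.2,'h_wz.png');info()"; python3 arc.py 2 5 9 13 17 21 25 28 31 32 32
```

```text
t 6.52 pos [459.    9.2 153. ] approach [-0. -0. -1.] jawyaw -68.9 j [-0.01  0.32  2.05 -0.    0.77  1.2 ] F [ 0.85 -3.51 -1.62] T [-0.681  0.074 -0.305] open 22.9
yaw 21.1 tip dist 22.8  tip along -22.8 lateral(left+) 0.74 z -0.1 | tcp polar -159.2 r 123.5 | Faxial -0.47 Flat -3.58 Mz_axis 0.138 (rxF 0.443)
t 6.57 pos [459.3   8.8 153. ] approach [-0. -0. -1.] jawyaw -68.6 j [-0.01  0.32  2.05 -0.    0.77  1.19] F [-0.65 -3.37 -2.57] T [-0.68   0.164 -0.205] open 22.5
yaw 21.4 tip dist 22.7  tip along -22.7 lateral(left+) 0.83 z -0.0 | tcp polar -159.0 r 123.4 | Faxial -1.83 Flat -2.90 Mz_axis 0.155 (rxF 0.359)
[[[-0.0015, 0.004, 0], [0, 0, -2.0]], [[-0.0034, 0.0102, 0], [0, 0, -5.0]], [[-0.0055, 0.0186, 0], [0, 0, -9.0]], [[-0.007, 0.0271, 0], [0, 0, -13.0]], [[-0.0079, 0.0356, 0], [0, 0, -17.0]], [[-0.0082, 0.0442, 0], [0, 0, -21.0]], [[-0.0079, 0.0528, 0], [0, 0, -25.0]], [[-0.0073, 0.0593, 0], [0, 0, -28.0]], [[-0.0063, 0.0657, 0], [0, 0, -31.0]], [[-0.0059, 0.0678, 0], [0, 0, -32.0]], [[-0.0059, 0.0678, 0], [0, 0, -32.0]]]
```

View pics/h_wz.png

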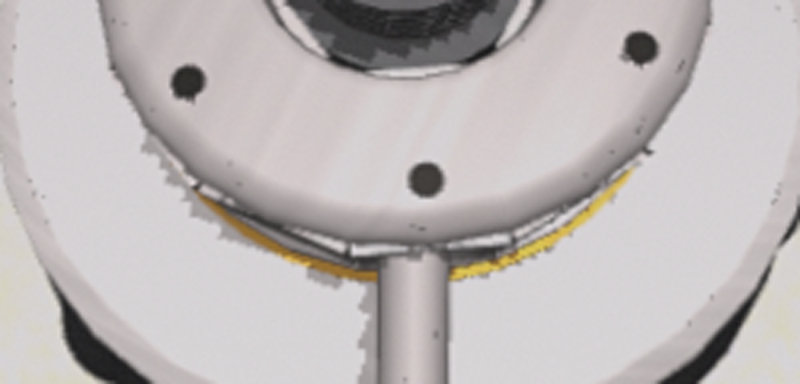

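Request:
carry_out(plan=[[[-0.0015,0.004,0],[0,0,-2]],[[-0.0034,0.0102,0],[0,0,-5]],[[-0.0055,0.0186,0],[0,0,-9]],[[-0.007,0.0271,0],[0,0,-13]],[[-0.0079,0.0356,0],[0,0,-17]],[[-0.0082,0.0442,0],[0,0,-21]],[[-0.0079,0.0528,0],[0,0,-25]],[[-0.0073,0.0593,0],[0,0,-28]],[[-0.0063,0.0657,0],[0,0,-31]],[[-0.0059,0.0678,0],[0,0,-32]],[[-0.0059,0.0678,0],[0,0,-32]]])

```text
time: 7.48
ee_pos: [452.6, 76.4, 152.7]
tool_rot: [-0.193, -2.123, 2.125]
wrist_force: [-2.3, -2.8, -1.0]
opening: 23.2
```

```bash
python3 -c "
from h import *
info();c=cap('wrist');crop(c['image'],190,0,440,120,3.2,'i_wz.png');np.save('w.npy',c,allow_pickle=True);info()"
```

```text
t 7.48 pos [452.6  76.4 152.7] approach [-0.002 -0.001 -1.   ] jawyaw -100.5 j [ 0.14  0.32  2.05 -0.    0.77  1.9 ] F [-2.25 -2.76 -0.97] T [-0.398  0.492 -0.265] open 23.2
yaw -10.5 tip dist 23.5  tip along -23.5 lateral(left+) 0.75 z -0.6 | tcp polar 169.1 r 124.2 | Faxial -1.71 Flat -3.13 Mz_axis 0.124 (rxF 0.390)
t 7.53 pos [452.6  76.3 152.7] approach [-0.002 -0.001 -1.   ] jawyaw -100.5 j [ 0.14  0.32  2.05 -0.    0.77  1.9 ] F [-3.14 -3.3  -2.02] T [-0.419  0.423 -0.208] open 22.6
yaw -10.5 tip dist 23.4  tip along -23.4 lateral(left+) 0.71 z -0.5 | tcp polar 169.2 r 124.1 | Faxial -2.48 Flat -3.81 Mz_axis 0.266 (rxF 0.475)
```

View pics/i_wz.png

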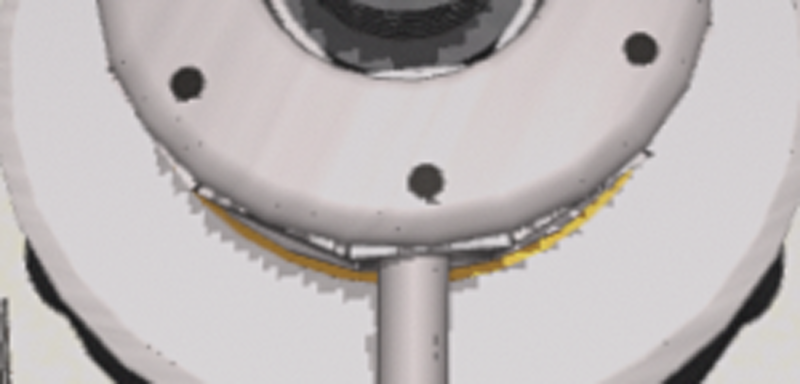

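```bash
cat >> h.py <<'E'
def nutang(c,pts,f=3.2,x0=190,y0=0,z=166.5):
    for x,y in pts:
        q=atz(c,(x+.5)/f-.5+x0,(y+.5)/f-.5+y0,z,True)-C;print("dot r %.1f ang %.2f mod60 %.2f"%(np.hypot(*q[:2]),np.degrees(np.arctan2(q[1],q[0])),np.degrees(np.arctan2(q[1],q[0]))%60))
E
python3 -c "
from h import *
nutang(np.load('w.npy',allow_pickle=True).item(),[(187,84),(427,180),(641,48)])
c=cap('top');crop(c['image'],268,172,334,238,9,'i_t.png')"
```

```text
dot r 33.6 ang 113.72 mod60 53.72
dot r 32.3 ang 171.61 mod60 51.61
dot r 30.7 ang -127.88 mod60 52.12
```

View pics/i_t.png

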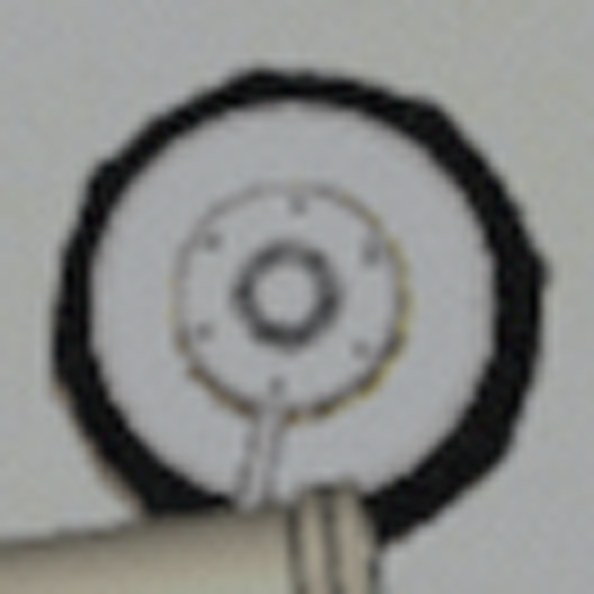

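Request:
carry_out(plan=[[[-0.004,0.0007,0],[0,0,0]],[[-0.01,0.0018,0],[0,0,0]],[[-0.018,0.0033,0],[0,0,0]],[[-0.027,0.005,0],[0,0,0]],[[-0.034,0.0063,0],[0,0,0]],[[-0.037,0.0068,0],[0,0,0]],[[-0.037,0.0068,0],[0,0,0]]])

```text
time: 8.17
ee_pos: [414.7, 83.3, 152.8]
tool_rot: [-0.192, -2.124, 2.126]
wrist_force: [-0.3, -0.2, -1.7]
opening: 22.5
```

```bash
python3 -c "
from h import *
info();c=cap('wrist');crop(c['image'],190,0,440,120,3.2,'j_wz.png')
info()"; python3 arc.py -3 -8 -14 -20 -26 -32 -38 -44 -50 -56 -60 -62.5 -62.5
```

```text
t 8.17 pos [414.7  83.3 152.8] approach [-0.002 -0.    -1.   ] jawyaw -100.5 j [ 0.17  0.27  2.12 -0.    0.75  1.92] F [-0.33 -0.21 -1.69] T [0.061 0.035 0.038] open 22.5
yaw -10.5 tip dist 62.0  tip along -62.0 lateral(left+) 0.81 z -0.4 | tcp polar 169.3 r 162.7 | Faxial -0.28 Flat -0.27 Mz_axis 0.082 (rxF 0.044)
t 8.22 pos [415.5  83.3 152.9] approach [-0.001 -0.    -1.   ] jawyaw -100.5 j [ 0.17  0.27  2.12 -0.    0.75  1.92] F [ 0.07  0.09 -1.44] T [ 0.03  -0.023 -0.048] open 23.1
yaw -10.5 tip dist 61.2  tip along -61.2 lateral(left+) 0.90 z -0.2 | tcp polar 169.2 r 161.9 | Faxial 0.05 Flat 0.10 Mz_axis -0.064 (rxF -0.016)
[[[-0.0014, -0.0084, 0], [0, 0, 3.0]], [[-0.0027, -0.0224, 0], [0, 0, 8.0]], [[-0.0026, -0.0394, 0], [0, 0, 14.0]], [[-0.0008, -0.0562, 0], [0, 0, 20.0]], [[0.0028, -0.0728, 0], [0, 0, 26.0]], [[0.0081, -0.0889, 0], [0, 0, 32.0]], [[0.015, -0.1043, 0], [0, 0, 38.0]], [[0.0236, -0.119, 0], [0, 0, 44.0]], [[0.0336, -0.1326, 0], [0, 0, 50.0]], [[0.045, -0.1452, 0], [0, 0, 56.0]], [[0.0533, -0.1529, 0], [0, 0, 60.0]], [[0.0587, -0.1574, 0], [0, 0, 62.5]], [[0.0587, -0.1574, 0], [0, 0, 62.5]]]
```

View pics/j_wz.png

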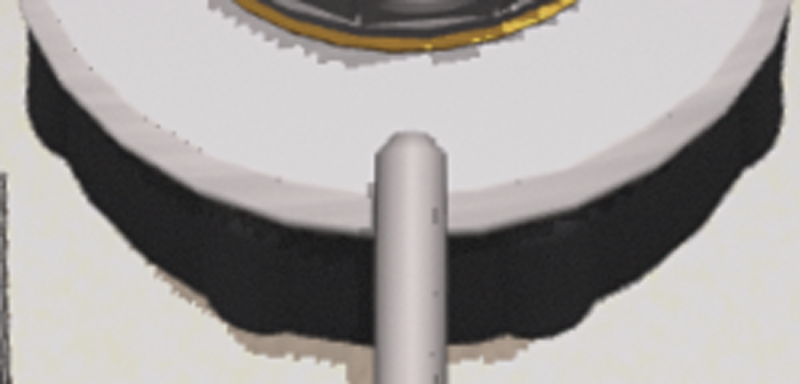

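Request:
carry_out(plan=[[[-0.0014,-0.0084,0],[0,0,3]],[[-0.0027,-0.0224,0],[0,0,8]],[[-0.0026,-0.0394,0],[0,0,14]],[[-0.0008,-0.0562,0],[0,0,20]],[[0.0028,-0.0728,0],[0,0,26]],[[0.0081,-0.0889,0],[0,0,32]],[[0.015,-0.1043,0],[0,0,38]],[[0.0236,-0.119,0],[0,0,44]],[[0.0336,-0.1326,0],[0,0,50]],[[0.045,-0.1452,0],[0,0,56]],[[0.0533,-0.1529,0],[0,0,60]],[[0.0592,-0.1578,-0.0003],[0,0,62.5]],[[0.0592,-0.1578,-0.0003],[0,0,62.5]],[[0.0592,-0.1578,-0.0003],[0,0,62.5]]])

```text
time: 9.38
ee_pos: [474.9, -74.6, 152.5]
tool_rot: [-0.819, 1.679, -1.681]
wrist_force: [-0.5, 0.7, -2.0]
opening: 22.6
```

```bash
python3 -c "
from h import *
info();c=cap('wrist');crop(c['image'],190,0,440,120,3.2,'k_wz.png')
c=cap('top');crop(c['image'],268,172,334,238,9,'k_t.png');info()"
```

```text
t 9.38 pos [474.9 -74.6 152.5] approach [-0.    -0.001 -1.   ] jawyaw -38.1 j [-0.18  0.35  2.01 -0.    0.79  0.49] F [-0.51  0.72 -2.01] T [0.057 0.009 0.013] open 22.6
yaw 51.9 tip dist 61.2  tip along -61.2 lateral(left+) -0.32 z -0.6 | tcp polar -128.0 r 161.9 | Faxial 0.25 Flat 0.84 Mz_axis -0.124 (rxF -0.136)
t 9.48 pos [474.2 -74.2 152.5] approach [-0.001 -0.001 -1.   ] jawyaw -38.0 j [-0.18  0.35  2.01 -0.    0.79  0.49] F [ 0.05 -0.48 -1.49] T [-0.048  0.073 -0.001] open 23.1
yaw 52.0 tip dist 61.3  tip along -61.2 lateral(left+) 0.65 z -0.7 | tcp polar -128.3 r 161.9 | Faxial -0.34 Flat -0.34 Mz_axis 0.053 (rxF 0.055)
```

View pics/k_t.png

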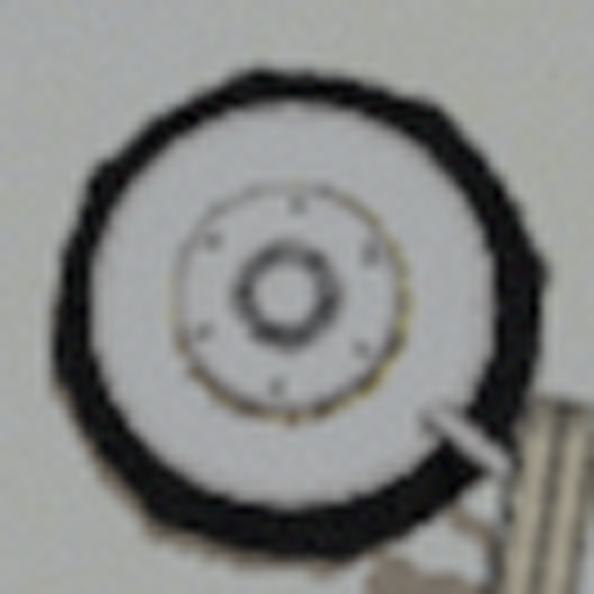

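View pics/k_wz.png

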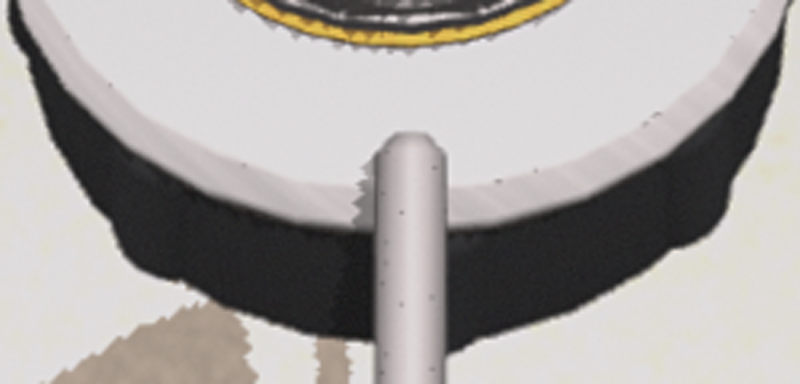

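```bash
python3 - <<'E'
from h import *
c=np.load("top.npy",allow_pickle=True).item()
D=np.array([atz(c,(x+.5)/9-.5+268,(y+.5)/9-.5+172,166.3) for x,y in [(299,206),(214,242),(372,256),(204,331),(362,349),(278,386)]])
q=D-D.mean(0);print(D.mean(0),np.hypot(q[:,0],q[:,1]),np.degrees(np.arctan2(q[:,1],q[:,0]))%60, (np.degrees(np.arctan2(q[:,1],q[:,0]))%60).mean())
info()
E
```

```text
[574.50991116  53.05439962 166.3       ] [31.34088473 31.85604243 32.22381868 31.87550602 31.93971124 31.95485727] [53.51231029 54.76209498 55.26688719 53.55318907 54.04615623 54.0756335 ] 54.20271187736901
t 9.48 pos [474.2 -74.2 152.5] approach [-0.001 -0.001 -1.   ] jawyaw -38.0 j [-0.18  0.35  2.01 -0.    0.79  0.49] F [ 0.05 -0.48 -1.49] T [-0.048  0.073 -0.001] open 23.1
yaw 52.0 tip dist 61.3  tip along -61.2 lateral(left+) 0.65 z -0.7 | tcp polar -128.3 r 161.9 | Faxial -0.34 Flat -0.34 Mz_axis 0.053 (rxF 0.055)
```

Request:
carry_out(plan=[[[0.0037,-0.0027,0],[0,0,1.5]],[[0.0037,-0.0027,0],[0,0,1.5]],[[0.0055,-0.0003,0],[0,0,1.5]],[[0.0079,0.0029,0],[0,0,1.5]],[[0.0103,0.0061,0],[0,0,1.5]],[[0.0127,0.0094,0],[0,0,1.5]],[[0.0144,0.0118,0],[0,0,1.5]],[[0.0162,0.0142,0],[0,0,1.5]],[[0.018,0.0166,0],[0,0,1.5]],[[0.0198,0.019,0],[0,0,1.5]],[[0.0198,0.019,0],[0,0,1.5]]])

```text
time: 10.4
ee_pos: [494.4, -54.8, 152.5]
tool_rot: [-0.838, 1.661, -1.662]
wrist_force: [-0.3, 0.3, -1.8]
opening: 22.7
```

```bash
python3 -c "
from h import *
info();c=cap('wrist');crop(c['image'],190,0,440,120,3.2,'l_wz.png')
info()"
```

```text
t 10.40 pos [494.4 -54.8 152.5] approach [-0.001 -0.001 -1.   ] jawyaw -36.5 j [-0.13  0.37  1.97 -0.    0.8   0.5 ] F [-0.34  0.27 -1.8 ] T [0.012 0.034 0.006] open 22.7
yaw 53.5 tip dist 33.6  tip along -33.6 lateral(left+) 0.22 z -0.6 | tcp polar -126.6 r 134.3 | Faxial 0.02 Flat 0.43 Mz_axis -0.053 (rxF -0.058)
t 10.45 pos [494.2 -55.  152.5] approach [-0.001 -0.001 -1.   ] jawyaw -36.5 j [-0.13  0.37  1.97 -0.    0.8   0.5 ] F [-0.38  0.19 -0.9 ] T [-0.031  0.02   0.002] open 22.5
yaw 53.5 tip dist 33.9  tip along -33.9 lateral(left+) 0.31 z -0.7 | tcp polar -126.7 r 134.6 | Faxial -0.08 Flat 0.42 Mz_axis -0.055 (rxF -0.057)
```

View pics/l_wz.png

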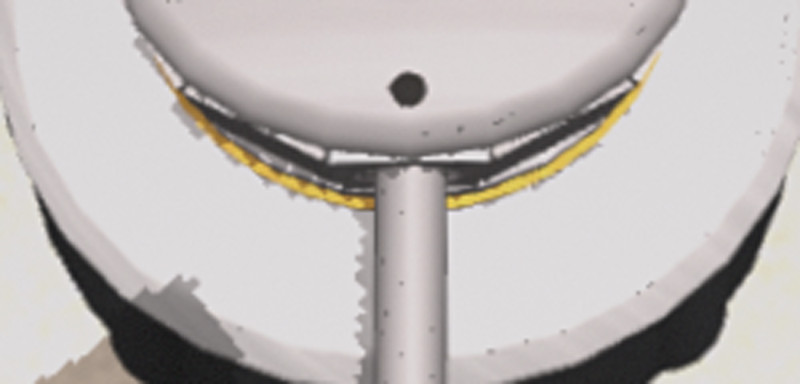

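Request:
carry_out(plan=[[[0.0018,0.0024,0],[0,0,0]],[[0.0036,0.0048,0],[0,0,0]],[[0.0054,0.0072,0],[0,0,0]],[[0.0066,0.0088,0],[0,0,0]],[[0.0066,0.0088,0],[0,0,0]]])

```text
time: 10.87
ee_pos: [501.1, -45.9, 152.5]
tool_rot: [-0.838, 1.661, -1.662]
wrist_force: [0.2, 0.1, -1.1]
opening: 22.9
```

```bash
python3 -c "
from h import *
info()"; python3 arc.py 1 3 6 10 14 18 21 23 24 24
```

```text
t 10.87 pos [501.1 -45.9 152.5] approach [-0.001 -0.001 -1.   ] jawyaw -36.5 j [-0.11  0.37  1.96 -0.    0.81  0.52] F [ 0.18  0.09 -1.11] T [ 0.024  0.045 -0.041] open 22.9
yaw 53.5 tip dist 22.4  tip along -22.4 lateral(left+) 0.19 z -0.7 | tcp polar -126.6 r 123.1 | Faxial 0.18 Flat -0.09 Mz_axis -0.030 (rxF 0.011)
[[[-0.0017, 0.0013, 0], [0, 0, -1.0]], [[-0.0051, 0.004, 0], [0, 0, -3.0]], [[-0.0099, 0.0082, 0], [0, 0, -6.0]], [[-0.0161, 0.0142, 0], [0, 0, -10.0]], [[-0.0217, 0.0207, 0], [0, 0, -14.0]], [[-0.027, 0.0275, 0], [0, 0, -18.0]], [[-0.0306, 0.0329, 0], [0, 0, -21.0]], [[-0.0328, 0.0365, 0], [0, 0, -23.0]], [[-0.0339, 0.0384, 0], [0, 0, -24.0]], [[-0.0339, 0.0384, 0], [0, 0, -24.0]]]
```

Request:
carry_out(plan=[[[-0.0017,0.0013,0],[0,0,-1]],[[-0.0051,0.004,0],[0,0,-3]],[[-0.0099,0.0082,0],[0,0,-6]],[[-0.0161,0.0142,0],[0,0,-10]],[[-0.0217,0.0207,0],[0,0,-14]],[[-0.027,0.0275,0],[0,0,-18]],[[-0.0306,0.0329,0],[0,0,-21]],[[-0.0328,0.0365,0],[0,0,-23]],[[-0.0339,0.0384,0],[0,0,-24]],[[-0.0339,0.0384,0],[0,0,-24]]])

```text
time: 11.7
ee_pos: [467.0, -7.5, 152.6]
tool_rot: [-0.509, 1.932, -1.934]
wrist_force: [-0.0, -4.2, -2.8]
opening: 22.9
```

```bash
python3 -c "
from h import *
info()"; python3 arc.py 1 2 2
```

```text
t 11.70 pos [467.   -7.5 152.6] approach [-0.001 -0.001 -1.   ] jawyaw -60.5 j [-0.04  0.33  2.03 -0.    0.78  1.02] F [-0.   -4.22 -2.77] T [-0.681  0.008 -0.263] open 22.9
yaw 29.5 tip dist 22.7  tip along -22.7 lateral(left+) 0.17 z -0.6 | tcp polar -150.6 r 123.4 | Faxial -2.08 Flat -3.67 Mz_axis 0.190 (rxF 0.453)
[[[-0.001, 0.0019, 0], [0, 0, -1.0]], [[-0.002, 0.0038, 0], [0, 0, -2.0]], [[-0.002, 0.0038, 0], [0, 0, -2.0]]]
```

Request:
carry_out(plan=[[[-0.001,0.0019,0],[0,0,-1]],[[-0.002,0.0038,0],[0,0,-2]],[[-0.002,0.0038,0],[0,0,-2]]])

```text
time: 11.95
ee_pos: [464.9, -3.7, 152.5]
tool_rot: [-0.478, 1.954, -1.956]
wrist_force: [-0.0, -3.9, -2.1]
opening: 23.1
```

```bash
cat > step.py <<'E'
import sys
from h import *
info();s=sensors.observe()
g=s['ee_pos'][:2]-C[:2];th=np.arctan2(g[1],g[0])
for d in [.5,1,2]:
    q=(C[:2]+123.3*np.array([np.cos(th-np.radians(d)),np.sin(th-np.radians(d))])-s['ee_pos'][:2])/1000
    print(d,q.round(4).tolist())
E
python3 step.py
```

```text
t 11.95 pos [464.9  -3.7 152.5] approach [-0.001 -0.001 -1.   ] jawyaw -62.6 j [-0.03  0.33  2.04 -0.    0.78  1.06] F [-0.01 -3.91 -2.05] T [-0.644 -0.022 -0.332] open 23.1
yaw 27.4 tip dist 22.7  tip along -22.7 lateral(left+) 0.06 z -0.6 | tcp polar -152.6 r 123.4 | Faxial -1.81 Flat -3.46 Mz_axis 0.096 (rxF 0.427)
0.5 [-0.0004, 0.001]
1 [-0.0009, 0.002]
2 [-0.0018, 0.0039]
```

Request:
carry_out(plan=[[[-0.0009,0.002,0],[0,0,-1]],[[-0.0018,0.0039,0],[0,0,-2]],[[-0.0018,0.0039,0],[0,0,-2]]])

```text
time: 12.2
ee_pos: [462.8, 0.5, 152.4]
tool_rot: [-0.446, 1.977, -1.978]
wrist_force: [0.7, -3.8, -1.9]
opening: 22.9
```

```bash
python3 step.py
```

```text
t 12.20 pos [462.8   0.5 152.4] approach [-0.001 -0.001 -1.   ] jawyaw -64.7 j [-0.02  0.32  2.04 -0.    0.78  1.11] F [ 0.71 -3.84 -1.89] T [-0.732  0.033 -0.269] open 22.9
yaw 25.3 tip dist 22.7  tip along -22.7 lateral(left+) 0.23 z -0.7 | tcp polar -154.8 r 123.4 | Faxial -1.00 Flat -3.78 Mz_axis 0.198 (rxF 0.466)
0.5 [-0.0004, 0.001]
1 [-0.0008, 0.002]
2 [-0.0017, 0.004]
```

Request:
carry_out(plan=[[[-0.0008,0.002,0],[0,0,-1]],[[-0.0017,0.004,0],[0,0,-2]],[[-0.0017,0.004,0],[0,0,-2]]])

```text
time: 12.45
ee_pos: [460.9, 4.8, 152.4]
tool_rot: [-0.413, 1.998, -1.999]
wrist_force: [-0.9, -4.7, -0.9]
opening: 22.7
```

```bash
python3 step.py
```

```text
t 12.45 pos [460.9   4.8 152.4] approach [-0.002 -0.001 -1.   ] jawyaw -66.7 j [-0.01  0.32  2.05 -0.    0.77  1.15] F [-0.94 -4.66 -0.92] T [-0.658  0.106 -0.303] open 22.7
yaw 23.3 tip dist 22.7  tip along -22.7 lateral(left+) 0.51 z -0.8 | tcp polar -157.0 r 123.4 | Faxial -2.70 Flat -3.91 Mz_axis 0.181 (rxF 0.484)
0.5 [-0.0003, 0.001]
1 [-0.0007, 0.002]
2 [-0.0015, 0.004]
```

Request:
carry_out(plan=[[[-0.0007,0.002,0],[0,0,-1]],[[-0.0015,0.004,0],[0,0,-2]],[[-0.0015,0.004,0],[0,0,-2]]])

```text
time: 12.7
ee_pos: [459.2, 9.1, 152.4]
tool_rot: [-0.38, 2.02, -2.021]
wrist_force: [-0.6, -3.8, -1.7]
opening: 22.6
```

```bash
python3 step.py
```

```text
t 12.70 pos [459.2   9.1 152.4] approach [-0.002 -0.001 -1.   ] jawyaw -68.8 j [-0.01  0.32  2.05 -0.    0.77  1.2 ] F [-0.6  -3.78 -1.66] T [-0.681  0.105 -0.291] open 22.6
yaw 21.2 tip dist 22.7  tip along -22.7 lateral(left+) 0.73 z -0.8 | tcp polar -159.2 r 123.4 | Faxial -1.93 Flat -3.31 Mz_axis 0.119 (rxF 0.409)
0.5 [-0.0003, 0.001]
1 [-0.0007, 0.0021]
2 [-0.0014, 0.0041]
```

Request:
carry_out(plan=[[[-0.0007,0.0019,0],[0,0,-1]],[[-0.0014,0.0039,0],[0,0,-2]],[[-0.0014,0.0039,0],[0,0,-2]]])

```text
time: 12.95
ee_pos: [457.6, 13.3, 152.4]
tool_rot: [-0.346, 2.041, -2.042]
wrist_force: [-0.1, -3.6, -0.6]
opening: 22.9
```

```bash
python3 step.py
```

```text
t 12.95 pos [457.6  13.3 152.4] approach [-0.002 -0.001 -1.   ] jawyaw -70.9 j [ 0.    0.32  2.05 -0.    0.77  1.24] F [-0.14 -3.61 -0.59] T [-0.725  0.062 -0.301] open 22.9
yaw 19.1 tip dist 22.8  tip along -22.8 lateral(left+) 0.78 z -0.9 | tcp polar -161.2 r 123.5 | Faxial -1.31 Flat -3.37 Mz_axis 0.116 (rxF 0.417)
0.5 [-0.0002, 0.0011]
1 [-0.0005, 0.0021]
2 [-0.0011, 0.0042]
```

Request:
carry_out(plan=[[[-0.0005,0.002,0],[0,0,-1]],[[-0.0011,0.004,0],[0,0,-2]],[[-0.0011,0.004,0],[0,0,-2]]])

```text
time: 13.2
ee_pos: [456.2, 17.6, 152.3]
tool_rot: [-0.312, 2.062, -2.062]
wrist_force: [-0.0, -3.8, -1.7]
opening: 23.1
```

```bash
python3 step.py
```

```text
t 13.20 pos [456.2  17.6 152.3] approach [-0.003 -0.    -1.   ] jawyaw -72.9 j [ 0.01  0.32  2.06 -0.    0.77  1.29] F [-0.01 -3.81 -1.71] T [-0.648  0.192 -0.232] open 23.1
yaw 17.1 tip dist 22.8  tip along -22.8 lateral(left+) 0.85 z -1.0 | tcp polar -163.3 r 123.5 | Faxial -1.13 Flat -3.64 Mz_axis 0.218 (rxF 0.451)
0.5 [-0.0001, 0.0011]
1 [-0.0004, 0.0021]
2 [-0.001, 0.0042]
```

Request:
carry_out(plan=[[[-0.0004,0.002,0],[0,0,-1]],[[-0.001,0.004,0],[0,0,-2]],[[-0.001,0.004,0],[0,0,-2]]])

```text
time: 13.45
ee_pos: [455.0, 21.9, 152.3]
tool_rot: [-0.277, 2.083, -2.083]
wrist_force: [-3.0, -3.8, -1.1]
opening: 22.9
```

```bash
python3 step.py
```

```text
t 13.45 pos [455.   21.9 152.3] approach [-0.003 -0.    -1.   ] jawyaw -75.0 j [ 0.02  0.32  2.06 -0.    0.77  1.33] F [-2.96 -3.77 -1.15] T [-0.745  0.204 -0.266] open 22.9
yaw 15.0 tip dist 22.8  tip along -22.8 lateral(left+) 0.84 z -1.0 | tcp polar -165.4 r 123.5 | Faxial -3.84 Flat -2.87 Mz_axis 0.092 (rxF 0.358)
0.5 [-0.0001, 0.0011]
1 [-0.0004, 0.0021]
2 [-0.0009, 0.0042]
```

Request:
carry_out(plan=[[[-0.0004,0.002,0],[0,0,-1]],[[-0.0009,0.004,0],[0,0,-2]],[[-0.0009,0.004,0],[0,0,-2]]])

```text
time: 13.7
ee_pos: [454.0, 26.2, 152.2]
tool_rot: [-0.241, 2.104, -2.103]
wrist_force: [-1.8, -3.8, -1.2]
opening: 22.6
```

```bash
python3 step.py
```

```text
t 13.70 pos [454.   26.2 152.2] approach [-0.003 -0.    -1.   ] jawyaw -77.1 j [0.03 0.31 2.06 0.   0.77 1.38] F [-1.76 -3.75 -1.25] T [-0.666  0.254 -0.303] open 22.6
yaw 12.9 tip dist 22.8  tip along -22.8 lateral(left+) 0.84 z -1.1 | tcp polar -167.5 r 123.5 | Faxial -2.55 Flat -3.26 Mz_axis 0.102 (rxF 0.405)
0.5 [-0.0001, 0.0011]
1 [-0.0003, 0.0021]
2 [-0.0007, 0.0043]
```

Request:
carry_out(plan=[[[-0.0003,0.002,0],[0,0,-1]],[[-0.0007,0.004,0],[0,0,-2]],[[-0.0007,0.004,0],[0,0,-2]]])

```text
time: 13.95
ee_pos: [453.1, 30.5, 152.2]
tool_rot: [-0.205, 2.124, -2.123]
wrist_force: [-1.8, -3.5, -1.3]
opening: 23.3
```

```bash
python3 step.py
```

```text
t 13.95 pos [453.1  30.5 152.2] approach [-0.003  0.    -1.   ] jawyaw -79.1 j [0.04 0.31 2.06 0.   0.77 1.42] F [-1.84 -3.54 -1.33] T [-0.682  0.283 -0.282] open 23.3
yaw 10.9 tip dist 22.8  tip along -22.8 lateral(left+) 0.76 z -1.1 | tcp polar -169.5 r 123.5 | Faxial -2.48 Flat -3.13 Mz_axis 0.106 (rxF 0.388)
0.5 [-0.0, 0.0011]
1 [-0.0002, 0.0021]
2 [-0.0006, 0.0043]
```

Request:
carry_out(plan=[[[-0.0002,0.002,0],[0,0,-1]],[[-0.0006,0.004,0],[0,0,-2]],[[-0.0006,0.004,0],[0,0,-2]]])

```text
time: 14.2
ee_pos: [452.4, 34.8, 152.2]
tool_rot: [-0.168, 2.144, -2.142]
wrist_force: [-2.4, -2.9, -0.7]
opening: 22.6
```

```bash
python3 step.py
```

```text
t 14.20 pos [452.4  34.8 152.2] approach [-0.003  0.    -1.   ] jawyaw -81.2 j [0.05 0.31 2.06 0.   0.77 1.47] F [-2.43 -2.93 -0.72] T [-0.662  0.33  -0.22 ] open 22.6
yaw 8.8 tip dist 22.8  tip along -22.8 lateral(left+) 0.67 z -1.1 | tcp polar -171.5 r 123.4 | Faxial -2.85 Flat -2.52 Mz_axis 0.093 (rxF 0.313)
0.5 [-0.0, 0.0011]
1 [-0.0002, 0.0022]
2 [-0.0004, 0.0043]
```

Request:
carry_out(plan=[[[-0.0002,0.0021,0],[0,0,-1]],[[-0.0004,0.0042,0],[0,0,-2]],[[-0.0004,0.0042,0],[0,0,-2]]])

```text
time: 14.45
ee_pos: [451.8, 39.3, 152.1]
tool_rot: [-0.131, 2.163, -2.161]
wrist_force: [-2.1, -3.4, -0.2]
opening: 22.5
```

```bash
python3 step.py
```

```text
t 14.45 pos [451.8  39.3 152.1] approach [-0.004  0.001 -1.   ] jawyaw -83.2 j [0.06 0.31 2.06 0.   0.77 1.51] F [-2.14 -3.39 -0.16] T [-0.594  0.337 -0.302] open 22.5
yaw 6.8 tip dist 22.8  tip along -22.7 lateral(left+) 0.79 z -1.2 | tcp polar -173.6 r 123.4 | Faxial -2.52 Flat -3.12 Mz_axis 0.085 (rxF 0.387)
0.5 [0.0, 0.0011]
1 [-0.0001, 0.0022]
2 [-0.0003, 0.0043]
```

Request:
carry_out(plan=[[[-0.0001,0.0021,0],[0,0,-1]],[[-0.0003,0.0042,0],[0,0,-2]],[[-0.0003,0.0042,0],[0,0,-2]]])

```text
time: 14.7
ee_pos: [451.4, 43.7, 152.1]
tool_rot: [-0.093, 2.182, -2.18]
wrist_force: [-2.7, -4.6, -1.4]
opening: 22.9
```

```bash
python3 step.py
```

```text
t 14.70 pos [451.4  43.7 152.1] approach [-0.004  0.001 -1.   ] jawyaw -85.3 j [0.07 0.31 2.06 0.   0.77 1.56] F [-2.66 -4.63 -1.44] T [-0.645  0.325 -0.348] open 22.9
yaw 4.7 tip dist 22.7  tip along -22.7 lateral(left+) 0.85 z -1.2 | tcp polar -175.7 r 123.4 | Faxial -3.03 Flat -4.40 Mz_axis 0.198 (rxF 0.545)
0.5 [0.0, 0.0011]
1 [-0.0, 0.0022]
2 [-0.0001, 0.0043]
```

Request:
carry_out(plan=[[[0,0.002,0],[0,0,-1]],[[-0.0001,0.004,0],[0,0,-2]],[[-0.0001,0.004,0],[0,0,-2]]])

```text
time: 14.95
ee_pos: [451.3, 48.0, 152.1]
tool_rot: [-0.055, 2.201, -2.199]
wrist_force: [-2.7, -3.7, 0.0]
opening: 23.0
```

```bash
python3 step.py
```

```text
t 14.95 pos [451.3  48.  152.1] approach [-0.004  0.001 -1.   ] jawyaw -87.4 j [0.08 0.31 2.06 0.   0.77 1.6 ] F [-2.68 -3.69  0.02] T [-0.657  0.399 -0.264] open 23.0
yaw 2.6 tip dist 22.7  tip along -22.7 lateral(left+) 0.72 z -1.3 | tcp polar -177.7 r 123.3 | Faxial -2.84 Flat -3.57 Mz_axis 0.178 (rxF 0.442)
0.5 [0.0, 0.0011]
1 [-0.0, 0.0022]
2 [-0.0001, 0.0043]
```

Request:
carry_out(plan=[[[0,0.002,0],[0,0,-1]],[[-0.0001,0.0041,0],[0,0,-2]],[[-0.0001,0.0041,0],[0,0,-2]]])

```text
time: 15.2
ee_pos: [451.1, 52.5, 152.1]
tool_rot: [-0.015, 2.22, -2.217]
wrist_force: [-2.8, -3.5, -0.7]
opening: 23.0
```

```bash
python3 step.py
```

```text
t 15.20 pos [451.1  52.5 152.1] approach [-0.004  0.001 -1.   ] jawyaw -89.4 j [0.09 0.31 2.06 0.   0.77 1.65] F [-2.78 -3.54 -0.66] T [-0.612  0.346 -0.316] open 23.0
yaw 0.6 tip dist 22.7  tip along -22.7 lateral(left+) 0.70 z -1.3 | tcp polar -179.7 r 123.4 | Faxial -2.81 Flat -3.52 Mz_axis 0.120 (rxF 0.436)
0.5 [0.0001, 0.0011]
1 [0.0001, 0.0022]
2 [0.0001, 0.0043]
```

Request:
carry_out(plan=[[[0.0001,0.002,0],[0,0,-1]],[[0.0001,0.0041,0],[0,0,-2]],[[0.0001,0.0041,0],[0,0,-2]]])

```text
time: 15.45
ee_pos: [451.2, 56.8, 152.1]
tool_rot: [-0.024, -2.208, 2.205]
wrist_force: [-3.7, -3.4, -1.6]
opening: 22.2
```

```bash
python3 step.py
```

```text
t 15.45 pos [451.2  56.8 152.1] approach [-0.004  0.001 -1.   ] jawyaw -91.5 j [0.1  0.32 2.06 0.   0.77 1.69] F [-3.72 -3.39 -1.57] T [-0.547  0.423 -0.288] open 22.2
yaw -1.5 tip dist 22.7  tip along -22.7 lateral(left+) 0.64 z -1.3 | tcp polar 178.2 r 123.4 | Faxial -3.63 Flat -3.48 Mz_axis 0.144 (rxF 0.432)
0.5 [0.0001, 0.0011]
1 [0.0002, 0.0021]
2 [0.0003, 0.0043]
```

Request:
carry_out(plan=[[[0.0002,0.002,0],[0,0,-1]],[[0.0003,0.0041,0],[0,0,-2]],[[0.0003,0.0041,0],[0,0,-2]]])

```text
time: 15.7
ee_pos: [451.4, 61.3, 152.0]
tool_rot: [-0.063, -2.19, 2.186]
wrist_force: [-2.9, -3.5, -1.4]
opening: 22.7
```

```bash
python3 step.py
```

```text
t 15.70 pos [451.4  61.3 152. ] approach [-0.004  0.002 -1.   ] jawyaw -93.5 j [0.11 0.32 2.06 0.   0.77 1.74] F [-2.94 -3.52 -1.43] T [-0.581  0.477 -0.212] open 22.7
yaw -3.5 tip dist 22.7  tip along -22.6 lateral(left+) 0.63 z -1.4 | tcp polar 176.2 r 123.3 | Faxial -2.72 Flat -3.69 Mz_axis 0.245 (rxF 0.457)
0.5 [0.0001, 0.0011]
1 [0.0002, 0.0021]
2 [0.0004, 0.0043]
```

Request:
carry_out(plan=[[[0.0002,0.002,0],[0,0,-1]],[[0.0004,0.0041,0],[0,0,-2]],[[0.0004,0.0041,0],[0,0,-2]]])

```text
time: 15.95
ee_pos: [451.8, 65.7, 152.0]
tool_rot: [-0.102, -2.171, 2.167]
wrist_force: [-2.8, -3.3, -2.1]
opening: 22.7
```

```bash
python3 step.py
```

```text
t 15.95 pos [451.8  65.7 152. ] approach [-0.004  0.002 -1.   ] jawyaw -95.6 j [0.12 0.32 2.05 0.   0.77 1.78] F [-2.83 -3.3  -2.14] T [-0.53   0.471 -0.281] open 22.7
yaw -5.6 tip dist 22.7  tip along -22.7 lateral(left+) 0.63 z -1.4 | tcp polar 174.1 r 123.4 | Faxial -2.49 Flat -3.56 Mz_axis 0.160 (rxF 0.441)
0.5 [0.0002, 0.0011]
1 [0.0003, 0.0021]
2 [0.0006, 0.0043]
```

Request:
carry_out(plan=[[[0.0003,0.002,0],[0,0,-1]],[[0.0006,0.0041,0],[0,0,-2]],[[0.0006,0.0041,0],[0,0,-2]]])

```text
time: 16.2
ee_pos: [452.1, 69.6, 151.9]
tool_rot: [-0.139, -2.151, 2.148]
wrist_force: [-2.9, -6.4, -0.5]
opening: 22.6
```

```bash
python3 step.py
```

```text
t 16.20 pos [452.1  69.6 151.9] approach [-0.005  0.002 -1.   ] jawyaw -97.7 j [0.13 0.32 2.05 0.   0.77 1.83] F [-2.87 -6.42 -0.54] T [-1.146  0.549 -0.605] open 22.6
yaw -7.7 tip dist 22.8  tip along -22.8 lateral(left+) 0.12 z -1.6 | tcp polar 172.3 r 123.5 | Faxial -1.99 Flat -6.74 Mz_axis 0.228 (rxF 0.833)
0.5 [0.0004, 0.001]
1 [0.0005, 0.0021]
2 [0.0009, 0.0042]
```

Request:
carry_out(plan=[[[0.0003,0.001,0],[0,0,-0.5]],[[0.0005,0.0021,0],[0,0,-1]],[[0.0005,0.0021,0],[0,0,-1]]])

```text
time: 16.45
ee_pos: [452.2, 71.3, 151.8]
tool_rot: [-0.157, -2.14, 2.139]
wrist_force: [-3.6, -8.1, -0.2]
opening: 22.9
```

```bash
python3 step.py; python3 -c "
from h import *
c=cap('wrist');crop(c['image'],190,0,440,120,3.2,'m_wz.png')
info()"; python3 step.py
```

```text
t 16.45 pos [452.2  71.3 151.8] approach [-0.005  0.001 -1.   ] jawyaw -98.7 j [0.13 0.32 2.05 0.   0.78 1.85] F [-3.58 -8.06 -0.21] T [-1.267  0.527 -0.679] open 22.9
yaw -8.7 tip dist 22.9  tip along -22.9 lateral(left+) -0.45 z -1.7 | tcp polar 171.5 r 123.6 | Faxial -2.32 Flat -8.51 Mz_axis 0.372 (rxF 1.051)
0.5 [0.0005, 0.001]
1 [0.0007, 0.0021]
2 [0.001, 0.0042]
t 16.50 pos [452.3  71.3 151.8] approach [-0.005  0.001 -1.   ] jawyaw -98.7 j [0.13 0.32 2.05 0.   0.78 1.85] F [-4.15 -7.3  -0.16] T [-1.278  0.504 -0.652] open 22.6
yaw -8.7 tip dist 22.9  tip along -22.9 lateral(left+) -0.45 z -1.7 | tcp polar 171.5 r 123.6 | Faxial -3.00 Flat -7.84 Mz_axis 0.316 (rxF 0.968)
t 16.50 pos [452.3  71.3 151.8] approach [-0.005  0.001 -1.   ] jawyaw -98.7 j [0.13 0.32 2.05 0.   0.78 1.85] F [-4.15 -7.3  -0.16] T [-1.278  0.504 -0.652] open 22.6
yaw -8.7 tip dist 22.9  tip along -22.9 lateral(left+) -0.45 z -1.7 | tcp polar 171.5 r 123.6 | Faxial -3.00 Flat -7.84 Mz_axis 0.316 (rxF 0.968)
0.5 [0.0004, 0.001]
1 [0.0006, 0.0021]
2 [0.001, 0.0042]
```

View pics/m_wz.png

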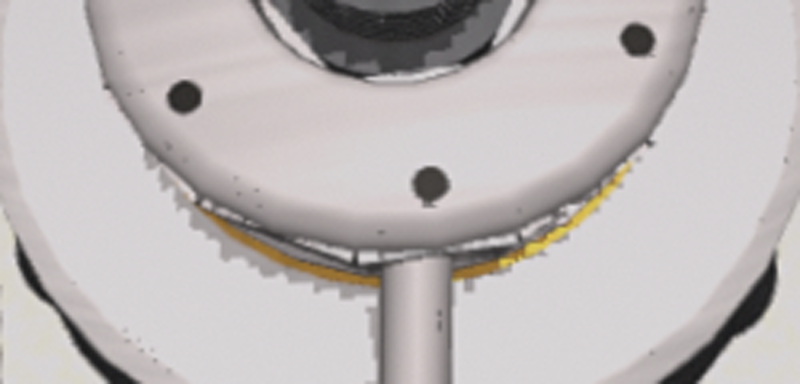

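Request:
carry_out(plan=[[[0.0003,0.001,0],[0,0,-0.5]],[[0.0006,0.0021,0],[0,0,-1]],[[0.0006,0.0021,0],[0,0,-1]]])

```text
time: 16.75
ee_pos: [452.5, 72.9, 151.7]
tool_rot: [-0.175, -2.129, 2.13]
wrist_force: [-2.8, -7.9, 0.3]
opening: 22.9
```

```bash
python3 step.py
```

```text
t 16.75 pos [452.5  72.9 151.7] approach [-0.006  0.    -1.   ] jawyaw -99.8 j [0.13 0.32 2.05 0.   0.78 1.87] F [-2.82 -7.87  0.27] T [-1.364  0.488 -0.676] open 22.9
yaw -9.8 tip dist 23.0  tip along -23.0 lateral(left+) -1.09 z -1.9 | tcp polar 170.7 r 123.7 | Faxial -1.45 Flat -8.24 Mz_axis 0.341 (rxF 1.017)
0.5 [0.0005, 0.001]
1 [0.0007, 0.0021]
2 [0.0011, 0.0042]
```

Request:
carry_out(plan=[[[0.0001,0.0008,0],[0,0,0]],[[0.0003,0.0015,0],[0,0,0]],[[0.0003,0.0015,0],[0,0,0]]])

```text
time: 17.0
ee_pos: [452.4, 73.6, 151.7]
tool_rot: [-0.175, -2.127, 2.13]
wrist_force: [-4.1, -9.3, 0.7]
opening: 22.4
```

```bash
cat >> h.py <<'E'
def prog():
    s,M=info();tip=s['ee_pos']+M@np.array([-100.7,4,0]);r=(tip-C)[:2];j=np.degrees(np.arctan2(M[1,2],M[0,2]))
    yaw=j+90;u=np.array([np.cos(np.radians(yaw)),np.sin(np.radians(yaw))]);n=np.array([-u[1],u[0]])
    print("contact progress cw %.2f deg"%(-yaw+np.degrees((r@n)/40)))
E
python3 -c "
from h import *
prog()"
```

```text
t 17.00 pos [452.4  73.6 151.7] approach [-0.007 -0.001 -1.   ] jawyaw -99.8 j [ 0.14  0.32  2.05 -0.    0.78  1.88] F [-4.05 -9.29  0.65] T [-1.776  0.421 -0.861] open 22.4
yaw -9.8 tip dist 23.1  tip along -23.1 lateral(left+) -0.53 z -2.0 | tcp polar 170.4 r 123.8 | Faxial -2.41 Flat -9.84 Mz_axis 0.356 (rxF 1.217)
contact progress cw 9.06 deg
```

Request:
carry_out(plan=[[[0.0001,0.0008,0.0003],[0,0,0]],[[0.0003,0.0017,0.0006],[0,0,0]],[[0.0003,0.0017,0.0006],[0,0,0]]])

```text
time: 17.25
ee_pos: [452.5, 74.2, 152.2]
tool_rot: [-0.176, -2.124, 2.131]
wrist_force: [-2.7, -11.9, -0.9]
opening: 22.6
```

```bash
python3 -c "
from h import *
prog();c=cap('wrist');crop(c['image'],190,0,440,120,3.2,'n_wz.png');np.save('w.npy',c,allow_pickle=True)
prog()"
```

```text
t 17.25 pos [452.5  74.2 152.2] approach [-0.008 -0.003 -1.   ] jawyaw -99.9 j [ 0.14  0.32  2.05 -0.    0.78  1.88] F [ -2.65 -11.94  -0.95] T [-2.144  0.397 -1.059] open 22.6
yaw -9.9 tip dist 23.1  tip along -23.1 lateral(left+) -0.05 z -1.5 | tcp polar 170.1 r 123.8 | Faxial -0.56 Flat -12.22 Mz_axis 0.454 (rxF 1.513)
contact progress cw 9.82 deg
t 17.30 pos [452.5  74.2 152.2] approach [-0.008 -0.003 -1.   ] jawyaw -99.9 j [ 0.14  0.32  2.05 -0.    0.78  1.88] F [ -2.31 -12.51  -0.25] T [-2.061  0.367 -1.054] open 22.9
yaw -9.9 tip dist 23.1  tip along -23.1 lateral(left+) -0.12 z -1.6 | tcp polar 170.2 r 123.8 | Faxial -0.13 Flat -12.72 Mz_axis 0.520 (rxF 1.574)
contact progress cw 9.72 deg
```

View pics/n_wz.png

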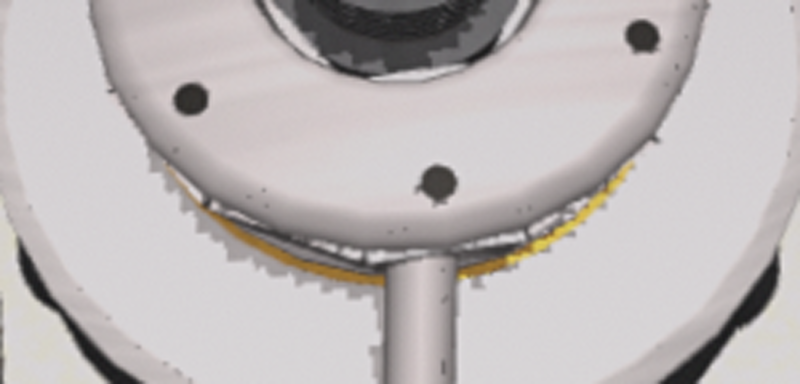

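Request:
carry_out(plan=[[[0.0001,0.0009,0],[0,0,0]],[[0.0003,0.0018,0],[0,0,0]],[[0.0003,0.0018,0],[0,0,0]]])

```text
time: 17.55
ee_pos: [452.6, 74.7, 152.0]
tool_rot: [-0.177, -2.121, 2.132]
wrist_force: [-2.9, -13.7, -0.6]
opening: 23.1
```

```bash
python3 -c "
from h import *
prog()"
```

```text
t 17.55 pos [452.6  74.7 152. ] approach [-0.008 -0.005 -1.   ] jawyaw -100.0 j [ 0.14  0.32  2.05 -0.    0.78  1.89] F [ -2.89 -13.66  -0.62] T [-2.331  0.307 -1.132] open 23.1
yaw -10.0 tip dist 23.2  tip along -23.2 lateral(left+) 0.28 z -1.7 | tcp polar 169.9 r 123.8 | Faxial -0.49 Flat -13.95 Mz_axis 0.596 (rxF 1.728)
contact progress cw 10.37 deg
```

Request:
carry_out(plan=[[[0.0001,0.0009,0],[0,0,0]],[[0.0003,0.0019,0],[0,0,0]],[[0.0003,0.0019,0],[0,0,0]]])

```text
time: 17.8
ee_pos: [452.7, 75.3, 151.9]
tool_rot: [-0.178, -2.118, 2.134]
wrist_force: [-2.5, -13.7, 0.8]
opening: 22.7
```

```bash
python3 -c "
from h import *
prog();c=cap('wrist');crop(c['image'],190,0,440,120,3.2,'o_wz.png');np.save('w2.npy',c,allow_pickle=True)
prog()"
```

```text
t 17.80 pos [452.7  75.3 151.9] approach [-0.009 -0.007 -1.   ] jawyaw -100.0 j [ 0.14  0.32  2.05 -0.01  0.78  1.89] F [ -2.54 -13.74   0.83] T [-2.44   0.332 -1.249] open 22.7
yaw -10.0 tip dist 23.2  tip along -23.2 lateral(left+) 0.61 z -1.9 | tcp polar 169.6 r 123.9 | Faxial -0.10 Flat -13.97 Mz_axis 0.482 (rxF 1.730)
contact progress cw 10.93 deg
t 17.85 pos [452.6  75.2 151.9] approach [-0.009 -0.007 -1.   ] jawyaw -100.0 j [ 0.14  0.32  2.05 -0.01  0.78  1.89] F [ -2.46 -13.85   0.2 ] T [-2.516  0.364 -1.218] open 23.3
yaw -10.0 tip dist 23.2  tip along -23.2 lateral(left+) 0.56 z -1.9 | tcp polar 169.7 r 123.9 | Faxial -0.00 Flat -14.07 Mz_axis 0.525 (rxF 1.743)
contact progress cw 10.86 deg
```

View pics/o_wz.png

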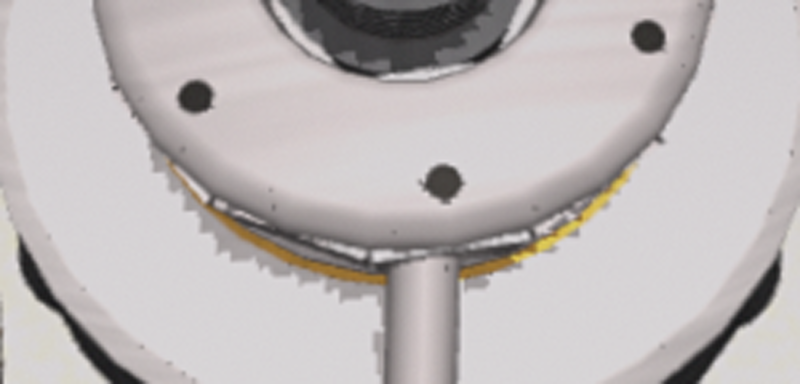

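Request:
carry_out(plan=[[[0.0001,0.001,0.0003],[0.2,-0.25,0]],[[0.0004,0.0022,0.0007],[0.4,-0.5,0]],[[0.0004,0.0025,0.0007],[0.4,-0.5,0]],[[0.0004,0.0025,0.0007],[0.4,-0.5,0]]])

```text
time: 18.18
ee_pos: [452.8, 76.0, 152.4]
tool_rot: [-0.188, -2.126, 2.13]
wrist_force: [-1.5, -16.1, -1.6]
opening: 23.3
```

```bash
python3 -c "
from h import *
prog();c=cap('top');crop(c['image'],268,172,334,238,9,'p_t.png');prog();d=cap('side');crop(d['image'],270,170,360,260,6.6,'p_s.png')
prog()"
```

```text
t 18.18 pos [452.8  76.  152.4] approach [-0.001 -0.002 -1.   ] jawyaw -100.2 j [ 0.14  0.32  2.05 -0.    0.77  1.89] F [ -1.5  -16.07  -1.58] T [-2.768  0.33  -1.377] open 23.3
yaw -10.2 tip dist 23.2  tip along -23.2 lateral(left+) 1.19 z -0.7 | tcp polar 169.3 r 123.9 | Faxial 1.36 Flat -16.09 Mz_axis 0.614 (rxF 1.991)
contact progress cw 11.86 deg
t 18.23 pos [452.8  76.  152.4] approach [-0.001 -0.002 -1.   ] jawyaw -100.1 j [ 0.14  0.32  2.05 -0.    0.77  1.89] F [ -2.02 -15.81  -2.85] T [-2.705  0.314 -1.399] open 22.8
yaw -10.1 tip dist 23.2  tip along -23.2 lateral(left+) 1.18 z -0.7 | tcp polar 169.3 r 123.9 | Faxial 0.80 Flat -15.92 Mz_axis 0.572 (rxF 1.971)
contact progress cw 11.84 deg
t 18.28 pos [452.8  76.  152.4] approach [-0.001 -0.002 -1.   ] jawyaw -100.1 j [ 0.14  0.32  2.05 -0.    0.77  1.89] F [ -0.86 -16.41  -2.68] T [-2.811  0.316 -1.346] open 22.1
yaw -10.1 tip dist 23.2  tip along -23.2 lateral(left+) 1.19 z -0.7 | tcp polar 169.3 r 123.9 | Faxial 2.04 Flat -16.31 Mz_axis 0.672 (rxF 2.018)
contact progress cw 11.86 deg
```

View pics/p_t.png

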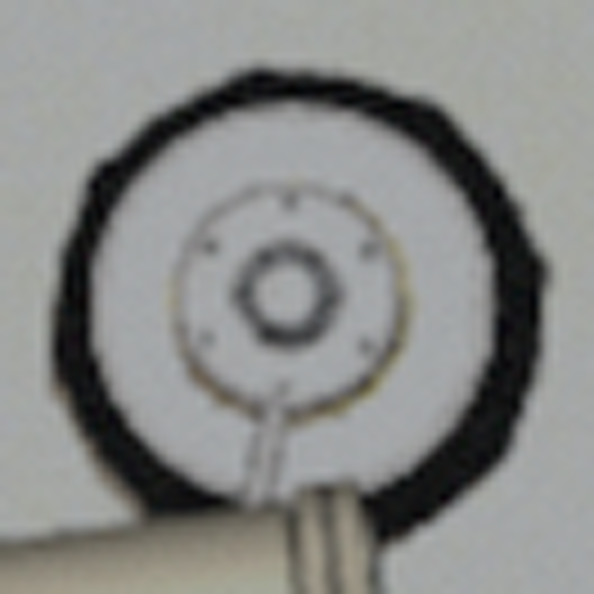

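View pics/p_s.png

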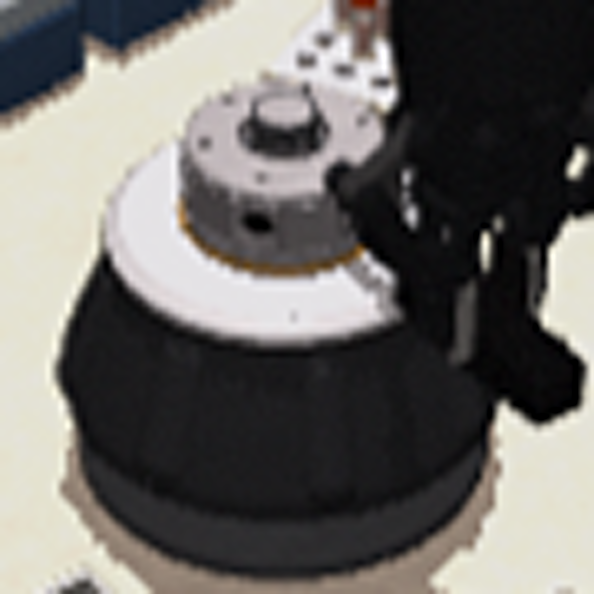

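Request:
carry_out(plan=[[[0.0002,0.0012,0],[0,0,0]],[[0.0004,0.0024,0],[0.1,0,0]],[[0.0005,0.003,0],[0.1,0,0]],[[0.0005,0.003,0],[0.1,0,0]]])

```text
time: 18.62
ee_pos: [453.2, 77.6, 152.1]
tool_rot: [-0.189, -2.125, 2.129]
wrist_force: [-2.0, -14.7, -2.1]
opening: 23.1
```

```bash
python3 -c "
from h import *
prog();c=cap('top');crop(c['image'],268,172,334,238,9,'q_t.png');prog()
c=np.load('top.npy',allow_pickle=True).item()
D=np.array([atz(c,(x+.5)/9-.5+268,(y+.5)/9-.5+172,165.8) for x,y in [(290,202),(209,246),(370,248),(207,340),(366,346),(283,385)]])
q=D-[574.5,53.05,165.8];a=np.degrees(np.arctan2(q[:,1],q[:,0]))%60;print(a,a.mean())
"
```

```text
t 18.62 pos [453.2  77.6 152.1] approach [-0.002 -0.002 -1.   ] jawyaw -100.2 j [ 0.14  0.32  2.05 -0.    0.77  1.9 ] F [ -2.02 -14.73  -2.15] T [-2.389  0.328 -1.201] open 23.1
yaw -10.2 tip dist 23.2  tip along -23.1 lateral(left+) 2.62 z -1.0 | tcp polar 168.5 r 123.8 | Faxial 0.63 Flat -14.85 Mz_axis 0.635 (rxF 1.837)
contact progress cw 13.99 deg
t 18.67 pos [453.2  77.6 152.2] approach [-0.002 -0.002 -1.   ] jawyaw -100.2 j [ 0.14  0.32  2.05 -0.    0.77  1.9 ] F [ -1.95 -14.13  -2.05] T [-2.359  0.258 -1.216] open 22.6
yaw -10.2 tip dist 23.2  tip along -23.1 lateral(left+) 2.61 z -1.0 | tcp polar 168.5 r 123.8 | Faxial 0.60 Flat -14.26 Mz_axis 0.546 (rxF 1.763)
contact progress cw 13.98 deg
[59.35988597 58.51034704  0.29425331 59.3326753  57.02543459 57.10845322] 48.60517490697333
```

View pics/q_t.png

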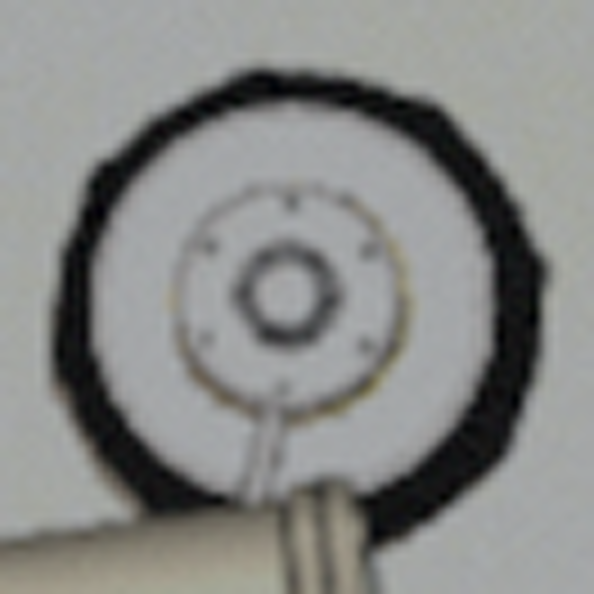

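Request:
carry_out(plan=[[[0,0.0008,0],[0,0,0]],[[0.0001,0.0012,0],[0,0,0]],[[0.0001,0.0014,0],[0,0,0]],[[0.0001,0.0014,0],[0,0,0]]], newtons=110, gripper=0.1)

```text
time: 19.0
ee_pos: [453.1, 77.4, 151.9]
tool_rot: [-0.19, -2.121, 2.131]
wrist_force: [-1.5, -15.1, -0.8]
opening: 21.3
```

```bash
python3 -c "
from h import *
prog();c=cap('wrist');crop(c['image'],190,0,440,200,3.2,'r_wz.png');prog()
"
```

```text
t 19.00 pos [453.1  77.4 151.9] approach [-0.003 -0.004 -1.   ] jawyaw -100.3 j [ 0.15  0.32  2.05 -0.01  0.77  1.9 ] F [ -1.52 -15.06  -0.8 ] T [-2.611  0.348 -1.294] open 21.3
yaw -10.3 tip dist 23.2  tip along -23.1 lateral(left+) 2.19 z -1.2 | tcp polar 168.6 r 123.8 | Faxial 1.20 Flat -15.09 Mz_axis 0.571 (rxF 1.865)
contact progress cw 13.47 deg
t 19.05 pos [453.1  77.4 151.9] approach [-0.003 -0.004 -1.   ] jawyaw -100.3 j [ 0.15  0.32  2.05 -0.01  0.77  1.9 ] F [ -1.34 -14.83  -1.59] T [-2.617  0.34  -1.302] open 21.5
yaw -10.3 tip dist 23.2  tip along -23.1 lateral(left+) 2.18 z -1.2 | tcp polar 168.6 r 123.8 | Faxial 1.35 Flat -14.83 Mz_axis 0.531 (rxF 1.833)
contact progress cw 13.45 deg
```

View pics/r_wz.png

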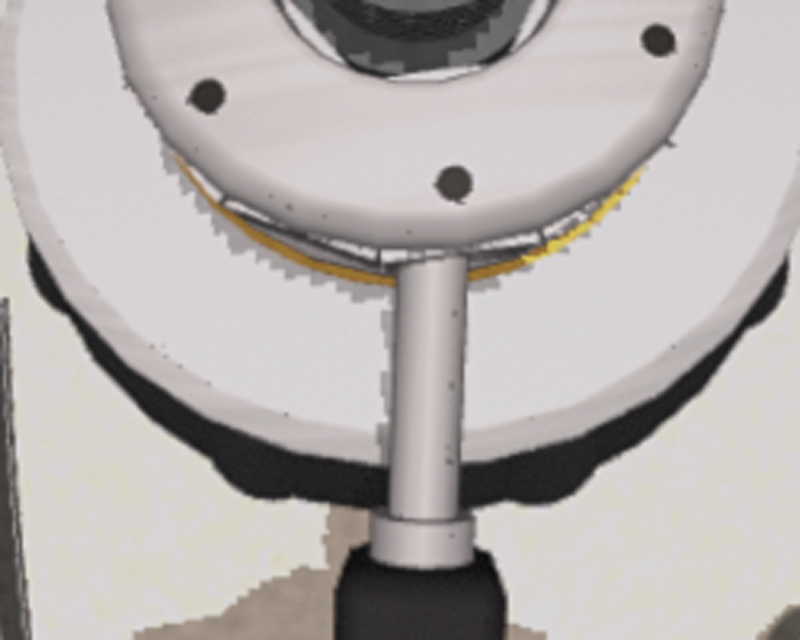

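Request:
carry_out(plan=[[[0.0001,0.001,0.0003],[0.1,-0.1,0]],[[0.0003,0.0018,0.0006],[0.2,-0.2,0]],[[0.0004,0.0023,0.0006],[0.2,-0.2,0]],[[0.0004,0.0023,0.0006],[0.2,-0.2,0]]])

```text
time: 19.38
ee_pos: [453.2, 77.9, 152.2]
tool_rot: [-0.194, -2.123, 2.129]
wrist_force: [-1.6, -17.0, -3.2]
opening: 21.4
```

```bash
python3 -c "
from h import *
prog();c=cap('top');prog()
"
```

```text
t 19.38 pos [453.2  77.9 152.2] approach [-0.    -0.003 -1.   ] jawyaw -100.4 j [ 0.15  0.32  2.05 -0.    0.77  1.9 ] F [ -1.58 -16.99  -3.23] T [-2.905  0.267 -1.451] open 21.4
yaw -10.4 tip dist 23.2  tip along -23.1 lateral(left+) 2.50 z -0.7 | tcp polar 168.4 r 123.8 | Faxial 1.52 Flat -17.00 Mz_axis 0.649 (rxF 2.100)
contact progress cw 14.03 deg
t 19.43 pos [453.2  77.9 152.2] approach [-0.    -0.003 -1.   ] jawyaw -100.4 j [ 0.15  0.32  2.05 -0.    0.77  1.9 ] F [ -1.01 -16.51  -2.83] T [-2.818  0.33  -1.421] open 21.0
yaw -10.4 tip dist 23.2  tip along -23.1 lateral(left+) 2.47 z -0.8 | tcp polar 168.4 r 123.8 | Faxial 2.00 Flat -16.42 Mz_axis 0.607 (rxF 2.028)
contact progress cw 13.98 deg
```

Request:
carry_out(plan=[[[0.0001,0.001,0],[0,0,0]],[[0.0003,0.002,0],[0.1,0,0]],[[0.0004,0.0027,0],[0.2,0,0]],[[0.0004,0.0027,0],[0.2,0,0]]])

```text
time: 19.77
ee_pos: [453.3, 78.6, 151.9]
tool_rot: [-0.195, -2.122, 2.127]
wrist_force: [-1.1, -18.7, -1.5]
opening: 21.5
```

```bash
python3 -c "
from h import *
prog();c=cap('top');prog()
"
```

```text
t 19.77 pos [453.3  78.6 151.9] approach [-0.001 -0.002 -1.   ] jawyaw -100.6 j [ 0.15  0.32  2.05 -0.    0.77  1.9 ] F [ -1.1  -18.75  -1.53] T [-3.06   0.272 -1.518] open 21.5
yaw -10.6 tip dist 23.3  tip along -23.2 lateral(left+) 2.96 z -1.2 | tcp polar 168.1 r 123.9 | Faxial 2.36 Flat -18.63 Mz_axis 0.783 (rxF 2.301)
contact progress cw 14.81 deg
t 19.82 pos [453.3  78.6 151.9] approach [-0.001 -0.002 -1.   ] jawyaw -100.6 j [ 0.15  0.32  2.05 -0.    0.77  1.9 ] F [ -1.31 -18.07  -2.39] T [-3.036  0.294 -1.528] open 21.5
yaw -10.6 tip dist 23.3  tip along -23.1 lateral(left+) 2.96 z -1.1 | tcp polar 168.1 r 123.9 | Faxial 2.03 Flat -18.00 Mz_axis 0.696 (rxF 2.223)
contact progress cw 14.80 deg
```

```bash
python3 - <<'E'
from h import *
v=[]
for i in range(8):
    c=cap('top');s=sensors.observe();rr=(s['ee_pos']-C)/1000;v.append(s['ft_torque'][2]+np.cross(rr,s['wrist_force'])[2])
print(np.round(v,3),np.mean(v))
crop(c['image'],268,172,334,238,9,'s_t.png')
E
```

```text
[0.61  0.538 0.689 0.774 0.817 0.761 0.654 0.791] 0.7042554151784639
```

View pics/s_t.png

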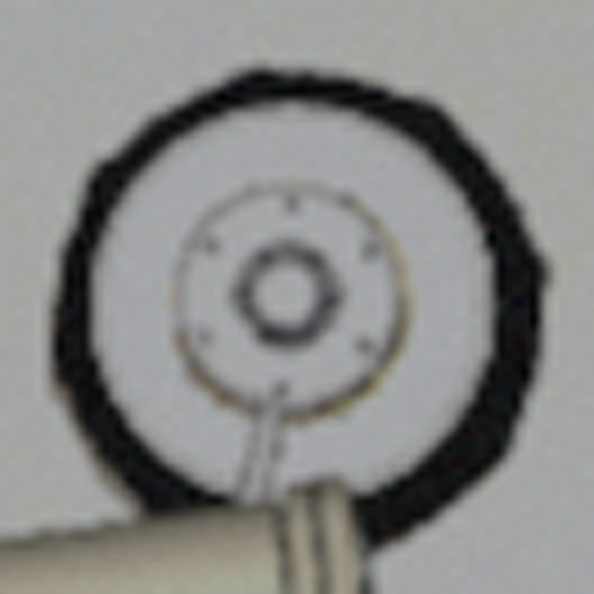

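Request:
carry_out(plan=[[[0.0001,0.0012,0.0001],[0,0,0]],[[0.0003,0.0023,0.0002],[0.1,0,0]],[[0.0005,0.0032,0.0003],[0.2,0,0]],[[0.0005,0.0032,0.0003],[0.2,0,0]]])

```text
time: 20.55
ee_pos: [453.5, 79.6, 151.9]
tool_rot: [-0.196, -2.12, 2.125]
wrist_force: [-0.8, -20.2, -1.8]
opening: 21.5
```

```bash
python3 - <<'E'
from h import *
prog()
v=[]
for i in range(8):
    c=cap('top');s=sensors.observe();rr=(s['ee_pos']-C)/1000;v.append(s['ft_torque'][2]+np.cross(rr,s['wrist_force'])[2])
print(np.round(v,3),np.mean(v));prog()
E
```

```text
t 20.55 pos [453.5  79.6 151.9] approach [-0.002 -0.002 -1.   ] jawyaw -100.7 j [ 0.15  0.32  2.05 -0.    0.77  1.91] F [ -0.77 -20.17  -1.77] T [-3.413  0.325 -1.676] open 21.5
yaw -10.7 tip dist 23.5  tip along -23.2 lateral(left+) 3.68 z -1.3 | tcp polar 167.6 r 123.9 | Faxial 2.99 Flat -19.96 Mz_axis 0.786 (rxF 2.461)
contact progress cw 15.97 deg
[0.748 0.72  0.724 0.752 0.839 0.7   0.741 0.753] 0.7472495362454439
t 20.95 pos [453.5  79.6 151.9] approach [-0.002 -0.002 -1.   ] jawyaw -100.7 j [ 0.15  0.32  2.05 -0.    0.77  1.91] F [ -1.86 -19.63  -1.89] T [-3.397  0.268 -1.672] open 21.4
yaw -10.7 tip dist 23.4  tip along -23.1 lateral(left+) 3.64 z -1.3 | tcp polar 167.6 r 123.9 | Faxial 1.82 Flat -19.63 Mz_axis 0.753 (rxF 2.425)
contact progress cw 15.91 deg
```

Request:
carry_out(plan=[[[0.0001,0.0012,0.0001],[0,0,0]],[[0.0003,0.0023,0.0002],[0.1,0,0]],[[0.0005,0.0035,0.0003],[0.2,0,0]],[[0.0005,0.0035,0.0003],[0.2,0,0]]])

```text
time: 21.28
ee_pos: [453.7, 80.7, 152.0]
tool_rot: [-0.198, -2.118, 2.123]
wrist_force: [-1.7, -21.3, -1.2]
opening: 21.5
```

```bash
python3 - <<'E'
from h import *
prog()
v=[]
for i in range(8):
    c=cap('top');s=sensors.observe();rr=(s['ee_pos']-C)/1000;v.append(s['ft_torque'][2]+np.cross(rr,s['wrist_force'])[2])
print(np.round(v,3),np.mean(v));prog();crop(c['image'],268,172,334,238,9,'t_t.png')
E
```

```text
t 21.28 pos [453.7  80.7 152. ] approach [-0.003 -0.002 -1.   ] jawyaw -100.8 j [ 0.15  0.32  2.05 -0.    0.78  1.91] F [ -1.7  -21.3   -1.22] T [-3.771  0.239 -1.866] open 21.5
yaw -10.8 tip dist 23.6  tip along -23.2 lateral(left+) 4.44 z -1.4 | tcp polar 167.1 r 124.0 | Faxial 2.34 Flat -21.24 Mz_axis 0.755 (rxF 2.621)
contact progress cw 17.21 deg
[0.697 0.875 0.881 0.89  0.996 0.961 0.925 0.815] 0.88011288833283
t 21.68 pos [453.7  80.6 152. ] approach [-0.003 -0.002 -1.   ] jawyaw -100.9 j [ 0.15  0.32  2.05 -0.    0.78  1.91] F [ -1.09 -21.97  -0.83] T [-3.733  0.244 -1.869] open 20.8
yaw -10.9 tip dist 23.6  tip along -23.2 lateral(left+) 4.35 z -1.4 | tcp polar 167.1 r 123.9 | Faxial 3.06 Flat -21.78 Mz_axis 0.815 (rxF 2.684)
contact progress cw 17.08 deg
```

View pics/t_t.png

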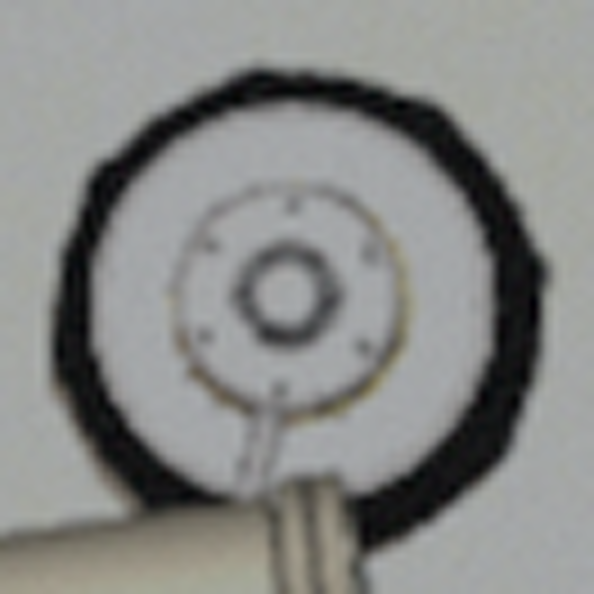

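```bash
python3 - <<'E'
from h import *
c=np.load('top.npy',allow_pickle=True).item()
for L in ([(290,202),(209,246),(370,248),(207,340),(366,346),(283,385)],[(292,203),(210,245),(369,250),(207,340),(365,346),(282,385)],[(292,204),(211,245),(371,249),(204,339),(365,346),(280,387)],[(293,208),(211,244),(370,254),(206,335),(364,349),(280,388)]):
  D=np.array([atz(c,(x+.5)/9-.5+268,(y+.5)/9-.5+172,165.8) for x,y in L])
  q=D-D.mean(0);a=(np.degrees(np.arctan2(q[:,1],q[:,0]))-30)%60+30;print(a.round(1),a.mean())
E
```

```text
[58.9 58.6 59.7 59.9 57.  57.6] 58.61391757268344
[57.6 57.6 59.1 59.7 56.8 57. ] 57.96872179331956
[57.4 57.  59.1 58.3 57.  56. ] 57.4659693735048
[56.8 55.9 57.4 55.8 55.7 55.9] 56.25664922198434
```

Request:
carry_out(plan=[[[-0.0002,-0.001,0],[0,0,0]],[[-0.0004,-0.002,0],[0,0,0]],[[-0.0006,-0.003,0],[0,0,0]],[[-0.0006,-0.003,0],[0,0,0]]])

```text
time: 22.02
ee_pos: [453.2, 77.1, 151.9]
tool_rot: [-0.199, -2.118, 2.123]
wrist_force: [-1.7, -5.6, -1.1]
opening: 21.4
```

```bash
python3 - <<'E'
from h import *
prog();c=cap('wrist');crop(c['image'],190,0,440,200,3.2,'u_wz.png');prog()
c=cap('top');crop(c['image'],268,172,334,238,9,'u_t.png')
E
```

```text
t 22.02 pos [453.2  77.1 151.9] approach [-0.003 -0.002 -1.   ] jawyaw -100.9 j [ 0.14  0.32  2.05 -0.    0.77  1.91] F [-1.66 -5.62 -1.12] T [-1.075  0.329 -0.571] open 21.4
yaw -10.9 tip dist 23.0  tip along -22.9 lateral(left+) 0.70 z -1.3 | tcp polar 168.8 r 123.6 | Faxial -0.57 Flat -5.83 Mz_axis 0.150 (rxF 0.722)
contact progress cw 11.90 deg
t 22.07 pos [453.2  77.1 151.9] approach [-0.003 -0.002 -1.   ] jawyaw -100.9 j [ 0.14  0.32  2.05 -0.    0.77  1.91] F [-1.68 -6.97 -1.75] T [-1.069  0.355 -0.535] open 21.0
yaw -10.9 tip dist 23.0  tip along -23.0 lateral(left+) 0.76 z -1.3 | tcp polar 168.8 r 123.6 | Faxial -0.33 Flat -7.16 Mz_axis 0.351 (rxF 0.886)
contact progress cw 11.98 deg
```

View pics/u_wz.png

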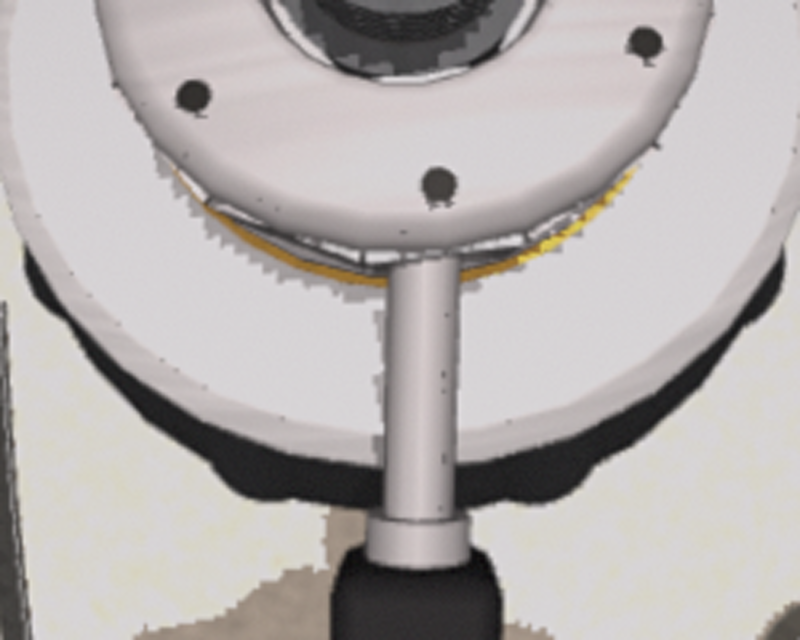

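View pics/u_t.png

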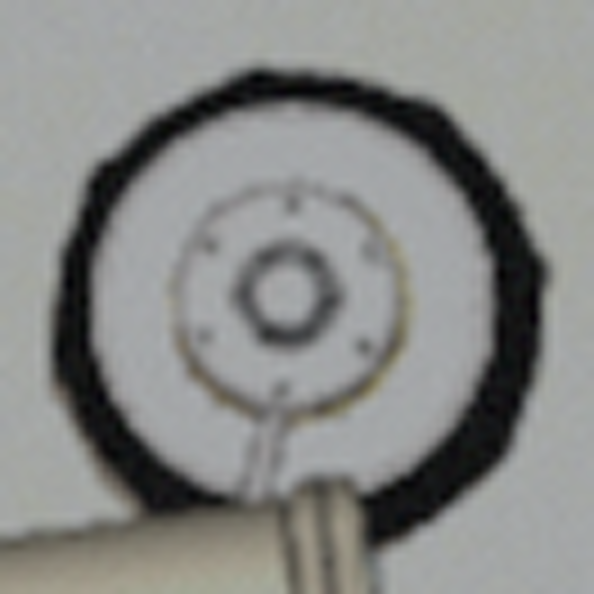

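Request:
carry_out(plan=[[[-0.0002,-0.0012,0.0003],[0,0,0]],[[-0.003,-0.0008,0.0003],[0,0,0]],[[-0.009,0.0005,0.0003],[0,0,0]],[[-0.018,0.0024,0.0003],[0,0,0]],[[-0.027,0.0043,0.0003],[0,0,0]],[[-0.036,0.0062,0.0003],[0,0,0]],[[-0.044,0.008,0.0003],[0,0,0]],[[-0.044,0.008,0.0003],[0,0,0]]])

```text
time: 22.78
ee_pos: [406.8, 85.5, 152.1]
tool_rot: [-0.196, -2.117, 2.123]
wrist_force: [-1.1, -0.4, -1.3]
opening: 21.5
```

```bash
python3 - <<'E'
from h import *
prog();c=cap('wrist','v_w.png')
c=cap('top');crop(c['image'],268,172,334,238,9,'v_t.png');crop(c['image'],200,190,320,290,6,'v_tray.png')
E
```

```text
t 22.78 pos [406.8  85.5 152.1] approach [-0.005 -0.002 -1.   ] jawyaw -100.8 j [ 0.18  0.27  2.14 -0.    0.74  1.94] F [-1.08 -0.4  -1.29] T [-0.017  0.045 -0.028] open 21.5
yaw -10.8 tip dist 70.1  tip along -70.1 lateral(left+) 0.42 z -1.4 | tcp polar 169.0 r 170.8 | Faxial -0.99 Flat -0.59 Mz_axis 0.074 (rxF 0.102)
contact progress cw 11.43 deg
```

View pics/v_w.png

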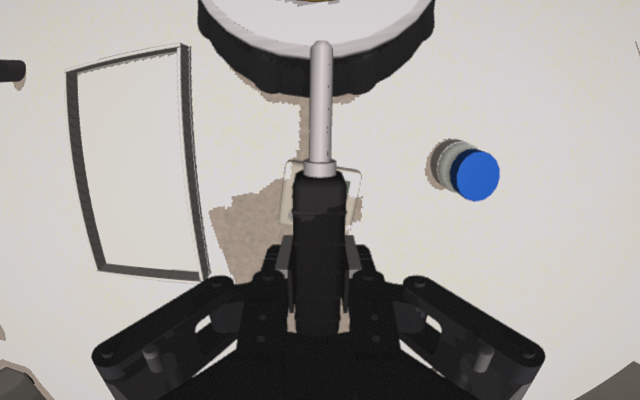

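View pics/v_tray.png

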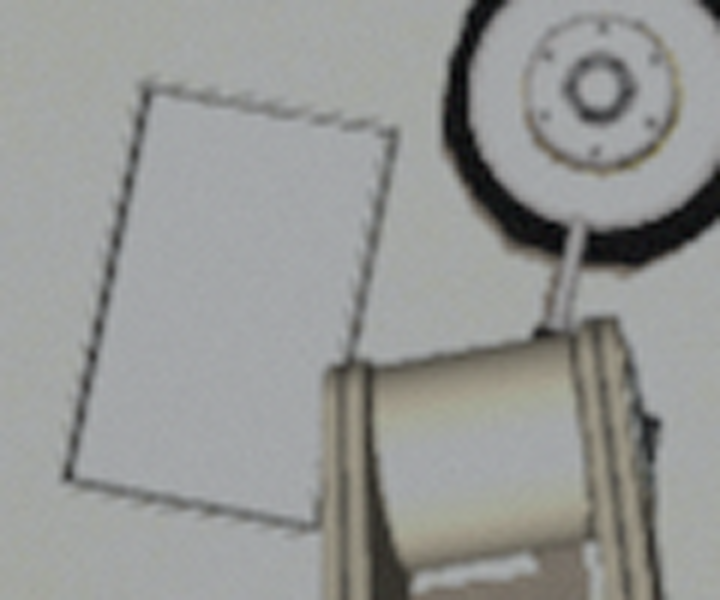

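View pics/v_t.png

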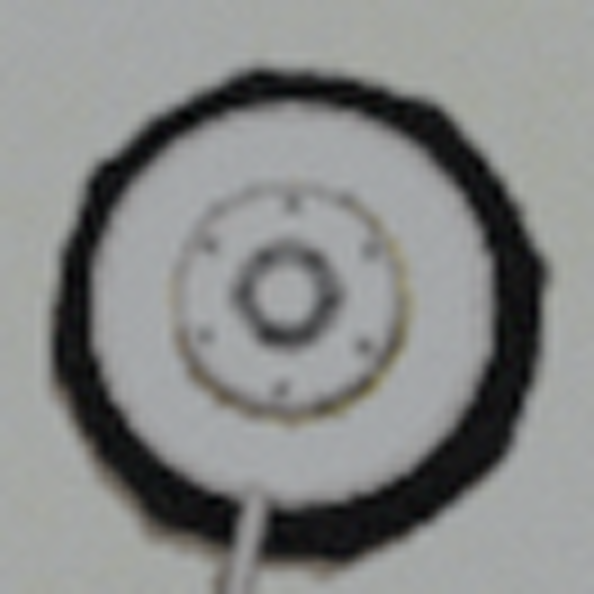

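```bash
python3 - <<'E'
from h import *
import copy
w=np.load('w.npy',allow_pickle=True).item();w2=np.load('w2.npy',allow_pickle=True).item()
def Tm(p,rv):
    T=np.eye(4);T[:3,:3]=R.from_rotvec(rv).as_matrix();T[:3,3]=p;return T
A=Tm([452.5,74.2,152.2],[-0.176,-2.124,2.131]);X=np.linalg.inv(A)@w["pose"]
def at(p,rv):
    c=copy.deepcopy(w);c["pose"]=Tm(p,rv)@X;return c
def ang(c,pts,z=165.75):
    Q=np.array([atz(c,(x+.5)/3.2-.5+190,(y+.5)/3.2-.5,z,True) for x,y in pts])
    # angle of dot1->dot3 chord (independent of translation)
    d=Q[2]-Q[0];m=(np.degrees(np.arctan2(d[1],d[0])))
    return round(m,2),np.round(np.linalg.norm(d),1),Q[1].round(1)
print("m t16.5",ang(at([452.3,71.3,151.8],[-0.157,-2.14,2.139]),[(185,97),(431,184),(638,39)]))
print("n t17.3",ang(w,[(191,99),(438,183),(642,35)]))
print("o t17.85",ang(w2,[(196,97),(443,182),(648,36)]))
print("r t19.05",ang(at([453.1,77.4,151.9],[-0.190,-2.121,2.131]),[(207,96),(454,183),(658,39)]))
print("u t22.07",ang(at([453.2,77.1,151.9],[-0.199,-2.118,2.123]),[(193,96),(439,185),(646,42)]))
E
```

```text
m t16.5 (np.float64(-90.79), np.float64(55.3), array([542.4,  55.1, 165.8]))
n t17.3 (np.float64(-90.94), np.float64(55.3), array([542.3,  55.3, 165.8]))
o t17.85 (np.float64(-91.34), np.float64(55.3), array([542.3,  55.6, 165.8]))
r t19.05 (np.float64(-91.94), np.float64(55.4), array([542.4,  56. , 165.8]))
u t22.07 (np.float64(-93.26), np.float64(55.5), array([542.3,  56.6, 165.8]))
```

```bash
python3 - <<'E'
from h import *
c=cap('top')
Q=np.array([atz(c,(x+.5)/6-.5+200,(y+.5)/6-.5+190,25) for x,y in [(147,88),(397,130),(318,526),(68,478)]])
print(Q.round(1).tolist(),Q.mean(0))
for i in range(4):
    d=Q[(i+1)%4]-Q[i];print(np.hypot(*d[:2]),np.degrees(np.arctan2(d[1],d[0])))
d=Q[0]-Q[3]+Q[1]-Q[2];y=np.degrees(np.arctan2(d[1],d[0]));u=d[:2]/np.hypot(*d[:2])
print('yaw',y,'TCP target',Q.mean(0)[:2]-u*(30-4.3));info()
E
```

```text
[[582.5, 321.1, 25.0], [558.8, 176.0, 25.0], [331.6, 218.2, 25.0], [358.3, 361.7, 25.0]] [457.82942134 269.23384457  25.        ]
146.98723450604624 -99.26877154153622
231.10775130307803 169.48538171274487
145.99197261235634 79.45016335318073
227.82418106230645 -10.273049563754213
yaw -10.394698115802413 TCP target [432.55120535 273.87084749]
t 22.93 pos [409.6  85.4 152.5] approach [-0.002 -0.002 -1.   ] jawyaw -100.9 j [ 0.18  0.27  2.13 -0.    0.74  1.94] F [ 0.63  0.62 -1.57] T [-0.012  0.004 -0.002] open 21.4
yaw -10.9 tip dist 67.3  tip along -67.3 lateral(left+) 0.74 z -0.7 | tcp polar 168.9 r 168.0 | Faxial 0.50 Flat 0.73 Mz_axis -0.125 (rxF -0.123)
```

Request:
carry_out(plan=[[[-0.002,0.012,0.003],[0,0,0]],[[-0.002,0.035,0.003],[0,0,0]],[[0,0.065,0.003],[0,0,0]],[[0.006,0.1,0],[0,0,0.5]],[[0.014,0.135,0],[0,0,0.5]],[[0.02,0.165,0],[0,0,0.5]],[[0.023,0.182,0],[0,0,0.5]],[[0.023,0.1885,0],[0,0,0.5]],[[0.023,0.1885,0],[0,0,0.5]],[[0.023,0.1885,0],[0,0,0.5]]])

```text
time: 23.77
ee_pos: [432.2, 273.3, 152.1]
tool_rot: [-0.189, -2.123, 2.129]
wrist_force: [-0.8, -0.9, 0.1]
opening: 21.2
```

```bash
python3 - <<'E'
from h import *
info();c=cap('wrist','x_w.png')
E
```

```text
t 23.77 pos [432.2 273.3 152.1] approach [-0.003 -0.003 -1.   ] jawyaw -100.3 j [ 0.54  0.39  1.94 -0.    0.82  2.29] F [-0.81 -0.92  0.07] T [ 0.011 -0.011  0.   ] open 21.2
yaw -10.3 tip dist 206.8  tip along -78.8 lateral(left+) 191.20 z -1.1 | tcp polar 122.9 r 262.3 | Faxial -0.64 Flat -1.05 Mz_axis 0.311 (rxF 0.310)
```

View pics/x_w.png

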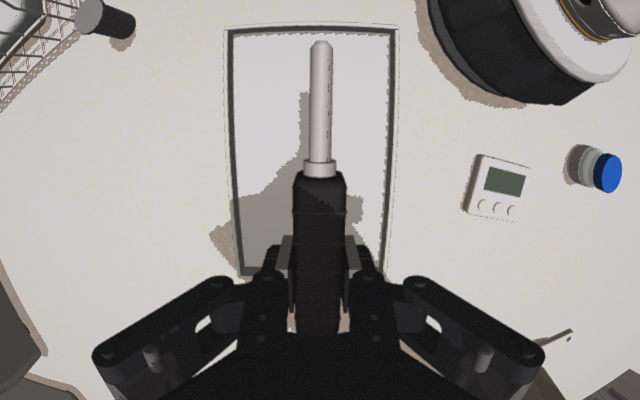

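Request:
carry_out(plan=[[[0,0,-0.015],[0,0,0]],[[0,0,-0.04],[0,0,0]],[[0,0,-0.065],[0,0,0]],[[0,0,-0.09],[0,0,0]],[[0,0,-0.108],[0,0,0]],[[0,0,-0.118],[0,0,0]],[[0,0,-0.124],[0,0,0]],[[0,0,-0.128],[0,0,0]],[[0,0,-0.1295],[0,0,0]],[[0,0,-0.1295],[0,0,0]]])

```text
time: 24.65
ee_pos: [432.5, 272.9, 23.2]
tool_rot: [-0.191, -2.123, 2.128]
wrist_force: [0.3, 0.1, -0.7]
opening: 21.4
```

```bash
python3 - <<'E'
from h import *
s,M=info();print('tip',s['ee_pos']+M@np.array([-100.7,4,0]));c=cap('wrist','y_w.png');d=cap('side');crop(d['image'],220,240,360,360,5.5,'y_s.png')
E
```

```text
t 24.65 pos [432.5 272.9  23.2] approach [-0.002 -0.002 -1.   ] jawyaw -100.4 j [ 0.54  0.62  1.98 -0.    0.55  2.29] F [ 0.3   0.09 -0.71] T [0.017 0.016 0.019] open 21.4
yaw -10.4 tip dist 206.2  tip along -78.6 lateral(left+) 190.62 z -130.0 | tcp polar 122.9 r 261.7 | Faxial 0.28 Flat 0.14 Mz_axis -0.060 (rxF -0.079)
tip [531.58213563 254.67260735  19.01343441]
```

View pics/y_w.png

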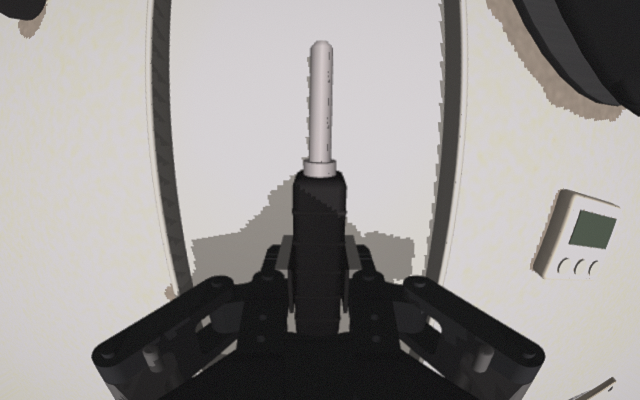

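View pics/y_s.png

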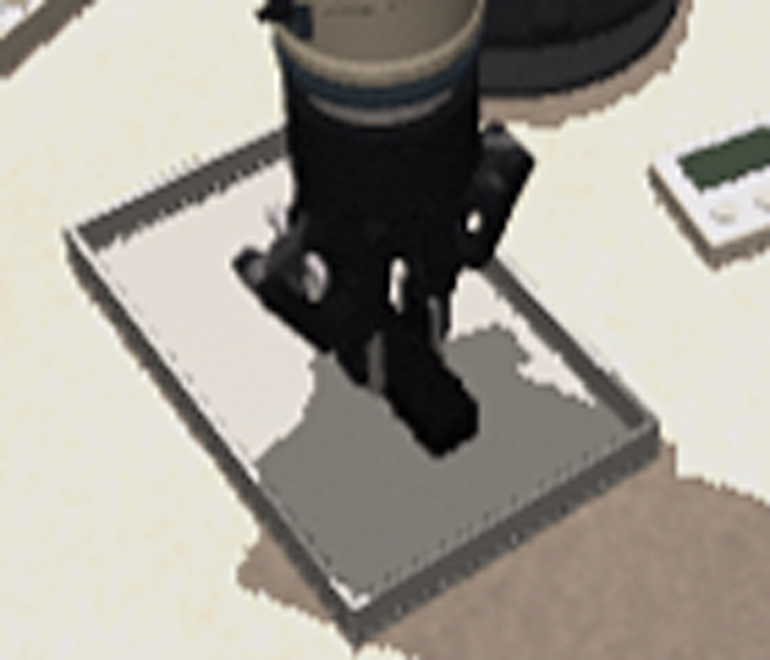

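Request:
carry_out(plan=[[[0,0,-0.001],[0,0,0]],[[0,0,-0.002],[0,0,0]],[[0,0,-0.0028],[0,0,0]],[[0,0,-0.0028],[0,0,0]]])

```text
time: 25.08
ee_pos: [432.6, 273.2, 20.8]
tool_rot: [-0.191, -2.124, 2.128]
wrist_force: [0.7, 0.2, -0.9]
opening: 21.1
```

Request:
carry_out(plan=[[[0,0,0],[0,0,0]],[[0,0,0],[0,0,0]],[[0,0,0],[0,0,0]],[[0,0,0],[0,0,0]],[[0,0,0],[0,0,0]],[[0,0,0],[0,0,0]]], gripper=0.65)

```text
time: 25.58
ee_pos: [432.7, 273.2, 20.8]
tool_rot: [-0.191, -2.124, 2.128]
wrist_force: [0.5, 0.1, 0.1]
opening: 55.4
```

Request:
carry_out(plan=[[[0,0,0.01],[0,0,0]],[[0,0,0.025],[0,0,0]],[[0,0,0.05],[0,0,0]],[[0,0,0.08],[0,0,0]],[[0,0,0.12],[0,0,0]],[[0,0,0.15],[0,0,0]],[[0,0,0.18],[0,0,0]],[[0,0,0.2],[0,0,0]],[[0,0,0.2],[0,0,0]]])

```text
time: 26.33
ee_pos: [434.8, 274.5, 226.1]
tool_rot: [-0.199, -2.132, 2.126]
wrist_force: [-0.5, -0.7, -0.9]
opening: 55.4
```

```bash
python3 - <<'E'
from h import *
st();c=cap('wrist','z_w.png');d=cap('side','z_s.png')
E
```

```text
t 26.33 pos [434.8 274.5 226.1] approach [ 0.006  0.003 -1.   ] jawyaw -100.4 j [ 0.54  0.28  1.89 -0.    0.97  2.29] F [-0.53 -0.73 -0.85] T [ 0.06  -0.058  0.006] open 55.4
```

View pics/z_w.png

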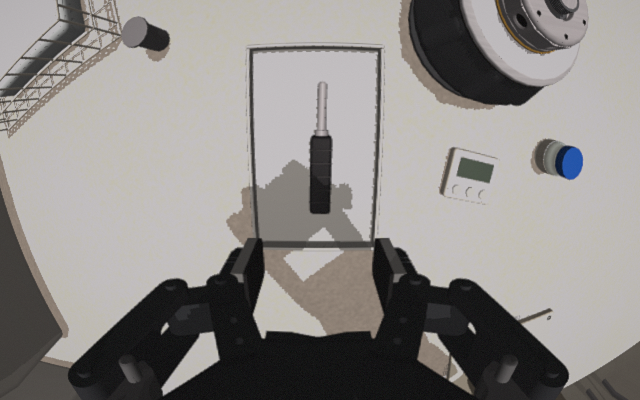

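View pics/z_s.png

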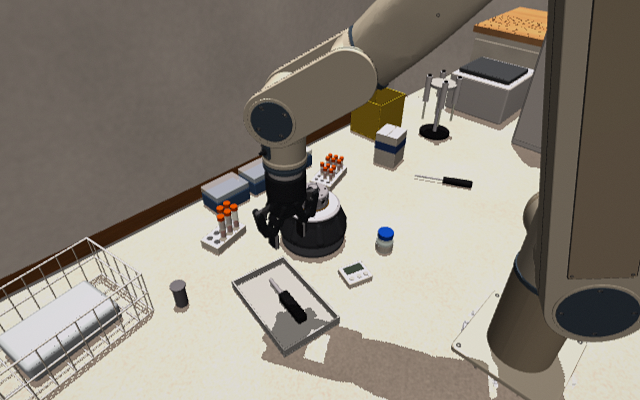

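```bash
python3 -c "
from h import *
print(robot.hand_in())"
```

```text
the job is handed in; nothing more can be done
None
```

I tightened the ring nut on the lid seal in two pulls, then laid the bar in the tray and handed the job in at about 26 s of the 72 s allowed. The hand-in gives no verdict, and no readout of the seal squeeze was available, so the tightness below is estimated.

**Pulls:** the first pull turned the nut about 57°. I then took the bar out and moved it to the next hole. On the second pull the nut met the lid at roughly 113° of total turn. While the nut was running down, the torque about its axis averaged about 0.15 Nm, as expected.

**Tightness:** the last pull peaked at 0.8 to 0.9 Nm, averaging about 0.88 over eight readings between 0.70 and 1.00. That works out to about 0.04 rad of squeeze.
- Tracking the dots in the wrist images gave a similar figure, 0.043 to 0.047 rad. Both are inside the 0.015 to 0.065 rad window.
- Top-camera readings of the nut angle scattered by about 1°, so they only roughly confirm this.

**Grip:** near the lid the bar slipped round a little in the grip at 50 N, so I raised the grip to 110 N for the final pull. Side force there reached about 22 N. The bar never met a hard push going into either hole.

**Final check:** the last wrist and side pictures show the bar flat in the tray, clear of all four walls. The gripper is open and about 200 mm above it, and nothing else on the bench looks moved.

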